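Clip a sample carrier on the reader stage, read it, and swing the clip clear

ROBOT

A 6-joint arm with a two-finger parallel gripper is mounted at the origin on the work surface. World frame = base frame: x ahead of the robot, y to its left, z up, the work surface at z = 0. Lengths are in m, angles in rad, forces in N, time in s.
With the tool pointing down it reaches from about 0.325 to 0.925 m from the base axis. Payload 3.1 kg.
Tool frame: the origin (TCP) lies on the centre line of the jaws, within the pads' length; the fingertips stand bot.tcp_to_tips ahead of it and the grasp point (between the pads) lies 5 mm behind it (bot.tcp_to_tips is the distance from the TCP to the fingertips, in m); y points along the fingers, x is the direction in which the jaws open and shut, and the axes are right-handed (so a half turn about y gives the same grasp; the last joint's range is limited). The gripper opens to 85 mm and grips with 20 to 120 N. Pads are 22 mm wide; open, the fingers measure 114 mm over their backs; the gripper's body (76 mm by 85 mm) begins 54 mm behind the grasp point. The pads swing forward as they close: fully open they stand 13 mm farther back than shut.
Start: joints at [-0.112, 0.217, 1.613, -0, 1.311, -0.112], TCP at [0.625, 0, 0.245] pointing down, gripper open.
Joint ranges: [-2.75, 2.75], [-0.78, 2.1], [0.31, 2.55], [-1.13, 4.27], [0.13, 2.63], [-2.58, 2.58]. Speed limits (rad/s): [2.79, 2.79, 3.14, 3.14, 3.14, 3.14].

INTERFACE

Orientations are given as a rotation vector (axis times angle).
In Python, from plant import bot gives the robot as it stands. The module is installed in compiled form; this text tells all that it offers.
- The arm moves only by the shell command python3 -m creep 'ROWS'. ROWS is JSON, a list that holds one entry, the list of rows, each a list of 7 numbers: the turn, a rotation vector about the tool's x, y, z in degrees, then the shift along the tool's x, y, z in cm, then the closure, from 0 (fully open) to 1 (shut). A call has 1 to 20 rows; each row is the pose to reach, as a shift and turn from the pose commanded when the call began, along the tool's axes at that moment; what a row does not reach only later rows make up. A row lasts 1/10 s, in which the tool goes at most 50 mm and 8.59 degrees, less where a joint would pass 70% of its speed; a pose out of reach is approached as far as the arm can. A call with a gripper value outside its range is refused whole. The fingers move at their own pace and stop on an object; the grip force is fixed at half the most. Time passes only in rows, so rows that repeat a pose let the fingers close. It gives the time, the measured TCP pose, the force and the opening at its end, in the units of the state.
- bot.observe(): the state, without advancing time (a new reading comes with each control period).
- bot.grab_frame(name): name is "scene" or "side" or "wrist"; returns a dict with "color" (400x640x3 uint8, red, green, blue), "mtx" (3x3 intrinsics, pixels), "extrinsics" (4x4, takes a point from world to camera coordinates); the wrist camera has in their place "mount" (4x4, takes a point from camera to tool coordinates, whose origin is the TCP and whose axes are the tool frame's). Camera axes: x right, y down, z forward; pixel columns grow to the right and rows downward; lengths in m; the calibration is good to about 2 mm. A picture is of the moment at which its call begins: read the wrist's pose just before it. There is no depth.
- bot.job_done(): hands the job in, once; it reports no verdict.
Trained networks look in the newest picture that a camera, given by its name, has taken for a name from the list of things; names that differ only in an ending like _2 or _b are one class to them, and where a whole thing is asked for, a point or a joint stands for the part that bears it (a point fixed in the world has none). Each returns a list of dicts, best first, with "conf" (0 to 1); they miss things now and then, are a little off and sometimes report something else, mostly with a low value. They report only what shows in the picture. A call takes as long as a camera call. They do not tell look-alikes from the thing itself.
- bot.search_frame(camera, target): "point" ([x, y, z] in m, in the coordinates of the camera as it stood for that picture, good to about 4 mm: the middle of the surface that is visible of it).
- bot.place_of(camera, target): "point" ([x, y, z] in m, in the coordinates of the camera as it stood for that picture, good to about 4 mm: a listed point, or the origin of a listed thing).
The state is a dict: "time": time; "joints": joint angles; "joint_velocities": joint speeds; "effort": joint torques, N m; "position": TCP position; "ee_rot": TCP orientation; "contact_force": force on the tool from outside, world axes, zero at the start; "ft_torque": the same for the moment, N m; "width": opening from 0.0 (shut) to 1.0 (fully open).
Only numpy, scipy, OpenCV 4.12 (cv2) and the standard library are available. Lean on these libraries where they do the work, as an engineer would, in place of code of your own. Each camera call takes 0.05 s, during which the arm holds its last target.

TASK

Lay the sample carrier with the copper puck on the reader stage, its long edge flush against the fence, inside the yellow outline, puck end in front of the reader's window; carry it level and set it down gently. With the carrier released, swing the spring clip by its red post fully onto the carrier's near edge, press the green button fully to take the reading while the clip holds, then swing the clip well clear again, leaving the carrier in its place. Leave the blue-puck carrier, the steel cylinder on the stage, the jar and the beaker where they are.

Things in the scene. Friction and masses are not known exactly. Their poses are not given: they have to be found in the camera images.
- stage: Fixed grey reader stage; origin on the bench under the centre of the carrier's place, x away from the robot at yaw 0, y left, z up. Deck 20 mm high, x -115 to +100, y -105 to +130. Fence bar along y, 130 mm long, 10 mm above the deck, face at x +32. White reader box x +57 to +97, y -74 to -18, top 70 mm above the bench, its dark window facing -x.
- spot (a point): Centre of the carrier's place on the deck surface (stage x 0, y 0, 20 mm above the bench); stage axes. The plate is centred here when its far long edge touches the fence. The puck end must point to stage -y (carrier x axis along stage -y). A yellow outline 68 x 137 mm marks the place.
- pivot (a point): The clip's pivot screw (vertical axis), stage x -17, y +95; 40 mm above the bench. The clip stays where it is left (friction, about 0.7 N at the post). Climbing onto the plate takes about 4 to 8 N more at the post, at clip angles of about 0.3 to 0.15 rad.
- clip (a joint): Angle q of the spring clip, rad. At 0 (a stop) it points to stage -y, its toe fully on the carrier's edge; it grows as the toe swings toward stage -x, clear of the carrier, up to a stop at 1.8. Direction from the pivot, stage axes: (-sin q, -cos q). May start anywhere, also over the carrier's place; above 0.8 it is out of the way of laying a carrier.
- clip_post (a point): Red upright post on the clip for pushing it, 10 mm diameter, 45 mm from the pivot axis; its top is 76 mm above the bench, the clip's arm at its foot 43 mm above the bench. The point lies 59 mm above the bench.
- clip_toe (a point): Underside of the clip's round steel toe (ball 20 mm diameter on a sprung leaf), 80 mm from the pivot axis, 23 mm above the bench when free. The plate's top on the deck is at 26 mm, so the toe rides up 3 mm and presses with about 3.5 N.
- button (a joint): Travel of the green push button, m: 0 released, 0.006 fully down (about 5 N, springs back).
- button_top (a point): Centre of the top of the green button, 28 mm diameter, 42 mm above the bench, on the stage deck at stage x -80, y -55; pressed straight down.
- carrier_balance (a point): Balance point of the carrier to be read, where to grip it: on its rib at a yellow stripe, 12 mm above the underside, 18 mm from the plate's centre toward the puck. The rib is black, 12 mm wide, runs along x from 68 mm behind this point to 8 mm ahead of it; its top is 24 mm above the underside. x toward the puck, z up. About 0.28 kg; starts flat on the bench.
- carrier_centre (a point): Centre of the same carrier's plate, 3 mm above its underside; same axes. The plate is aluminium, 130 (x) x 64 (y) x 6 mm.
- carrier_puck (a point): Centre of the same carrier's heavy COPPER-coloured puck, 36 mm diameter, 46 mm from the plate's centre along x, 14 mm above the underside; its top is 22 mm above the underside.
- carrier: The same carrier, origin under the plate's centre on its underside.
- leaf: The sprung leaf of the clip that carries the toe; origin on the pivot axis at deck height, turns with the clip.
- other_centre (a point): Bystander: identical carrier but with a BLUE puck; centre of its plate, 3 mm above the bench; x toward its puck.
- standard_centre (a point): Bystander: upright steel reference cylinder standing loose on the stage deck between the button and the clip, near stage x -95, y 0; 28 mm diameter, 50 mm high, its top 70 mm above the bench; its centre.
- jar_centre (a point): Bystander: amber jar with white cap, 56 mm diameter, 62 mm high; its centre.
- beaker_centre (a point): Bystander: white ceramic cup, 58 mm diameter, 58 mm high; its centre.
Mind the look-alikes: they are no part of the job. What is shaped like the carrier but purple is not meant.

How it is judged:
By the outcome, as a careful person would: the job done as asked, in the order asked, and still so for the second after the job is handed in, with the robot touching nothing.
It also fails if it takes over 72 s, if anything falls off the work surface, if the arm or the gripper's body presses on something with over 40 N, if the wrist force passes 120 N, or if a joint passes its speed limit or range.

## Working session

There is one attempt and no reset: what is moved stays moved. The work goes in short steps, Python scripts to look and compute and a shell command to move; the robot and the scene stay as the last step left them, time stands still between calls to the robot, and variables do not carry over. Pictures are saved under pics/ and viewed, and the job is handed in when it is done.

```bash
mkdir -p pics; ls
python3 - <<'E'
from plant import bot
import cv2,numpy as np
print(bot.observe(), bot.tcp_to_tips)
for n in("scene","side","wrist"):
    f=bot.grab_frame(n); cv2.imwrite(f"pics/{n}0.png",f["color"][:,:,::-1]); print(n,f["mtx"],f.get("extrinsics",f.get("mount")))
E
```

```text
pics
{'time': 0.0, 'joints': array([-1.12190590e-01,  2.17786371e-01,  1.61498457e+00,  1.92844663e-05,
        1.31131498e+00, -1.12178698e-01]), 'joint_velocities': array([ 6.41114701e-04, -1.25670378e-05, -5.85364539e-04, -1.63720026e-04,
        5.87225862e-04, -4.02152182e-04]), 'effort': array([-2.90135131e-04, -3.96841800e+01, -3.03850436e+01, -2.80225659e-04,
        9.87685227e-03,  9.68610237e-06]), 'position': array([6.24186758e-01, 1.25131755e-04, 2.43921932e-01]), 'ee_rot': array([-1.57049782,  0.00195743,  0.00193094]), 'contact_force': array([-0.10711433, -0.72682717,  0.29561736]), 'ft_torque': array([ 0.02651396, -0.01079939,  0.02213144]), 'width': 0.9977908098722119} 0.014
scene [[388.69468244   0.         314.90846643]
 [  0.         388.69468244 205.18789636]
 [  0.           0.           1.        ]] [[ 0.25319204  0.967247    0.0180838  -0.04729767]
 [ 0.53641191 -0.12480898 -0.83467657 -0.17767311]
 [-0.80508139  0.22103383 -0.55044346  1.30498562]
 [ 0.          0.          0.          1.        ]]
side [[497.03211892   0.         322.11123654]
 [  0.         497.03211892 200.22537227]
 [  0.           0.           1.        ]] [[ 0.87644569 -0.48141813  0.00891848 -0.45083704]
 [-0.22053659 -0.41782533 -0.88135442  0.1397171 ]
 [ 0.42802637  0.77049242 -0.47237152  1.28788874]
 [ 0.          0.          0.          1.        ]]
wrist [[305.74910586   0.         321.91849427]
 [  0.         305.74910586 205.64877145]
 [  0.           0.           1.        ]] [[ 9.99999784e-01  1.08199334e-04 -6.48127076e-04 -7.70985030e-04]
 [ 6.49517556e-04 -3.12139140e-01  9.50036176e-01 -1.26857047e-01]
 [-9.95125471e-05 -9.50036392e-01 -3.12139143e-01  8.02369799e-02]
 [ 0.00000000e+00  0.00000000e+00  0.00000000e+00  1.00000000e+00]]
```

View pics/scene0.png

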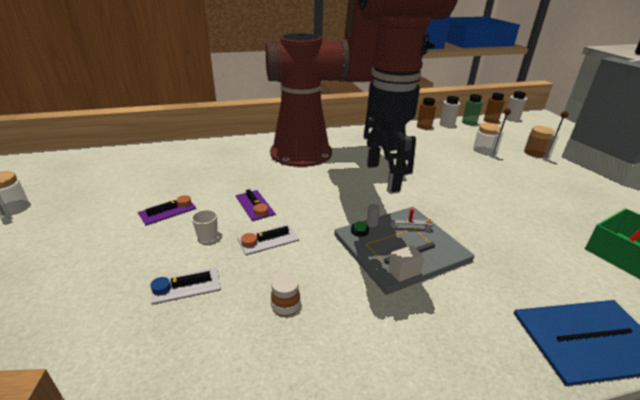

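View pics/side0.png

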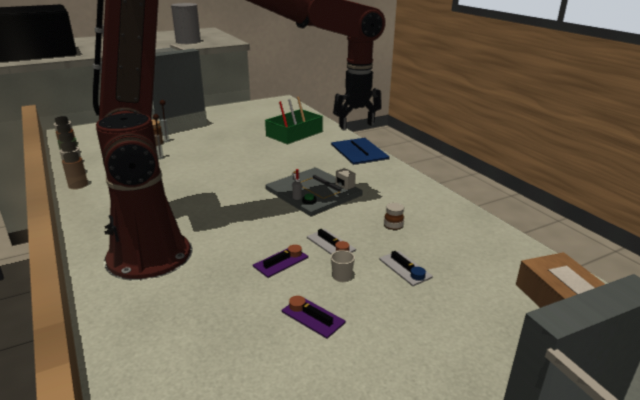

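View pics/wrist0.png

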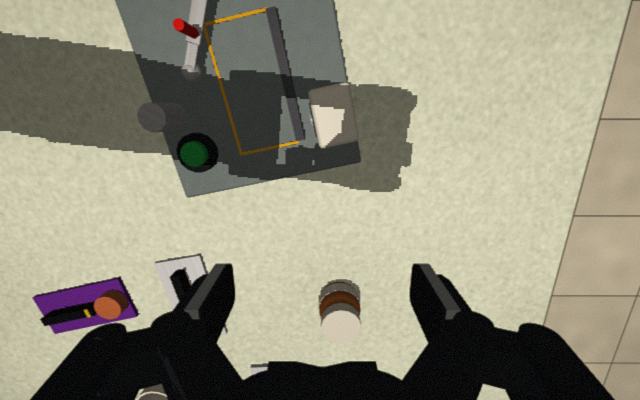

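```bash
cat > h.py <<'E'
from plant import bot
import cv2,numpy as np
from scipy.spatial.transform import Rotation as R
def c2w(cam):
    s=bot.observe(); f=bot.grab_frame(cam)
    if cam=="wrist":
        T=np.eye(4);T[:3,:3]=R.from_rotvec(s["ee_rot"]).as_matrix();T[:3,3]=s["position"]
        M=T@f["mount"]
    else: M=np.linalg.inv(f["extrinsics"])
    return f,M
def find(cam,names):
    f,M=c2w(cam)
    for n in names:
        for fn in("place_of",):
            for d in getattr(bot,fn)(cam,n)[:4]:
                p=M[:3,:3]@np.array(d["point"])+M[:3,3]
                c=np.array(d["point"]);u=f["mtx"]@c/c[2]
                print(cam,n,round(d["conf"],2),np.round(p,4),u[:2].round())
    return f,M
def pix(f,M,u,v,z):
    d=M[:3,:3]@np.linalg.solve(f["mtx"],[u,v,1.]);return M[:3,3]+d*(z-M[2,3])/d[2]
def proj(f,M,p):
    c=np.linalg.inv(M)@np.r_[p,1];u=f["mtx"]@c[:3];return u[:2]/u[2]
E
python3 - <<'E'
from h import *
N=["carrier_balance","carrier_centre","carrier_puck","spot","pivot","clip_post","clip_toe","button_top","standard_centre","stage","other_centre","jar_centre","beaker_centre"]
for c in("scene","side","wrist"): find(c,N)
E
```

```text
scene carrier_balance 0.98 [ 0.2586 -0.4019  0.0128] [171. 205.]
scene carrier_balance 0.85 [ 0.4426 -0.1989  0.0138] [260. 237.]
scene carrier_balance 0.75 [ 0.3044 -0.1838  0.0121] [258. 205.]
scene carrier_balance 0.69 [0.5121 0.1909 0.0407] [429. 222.]
scene carrier_centre 0.87 [ 0.2618 -0.4108  0.0034] [168. 210.]
scene carrier_centre 0.83 [ 0.4414 -0.184  -0.0009] [266. 241.]
scene carrier_centre 0.75 [ 0.2855 -0.1923  0.0073] [254. 203.]
scene carrier_puck 0.94 [ 0.4489 -0.2188  0.0109] [251. 241.]
scene carrier_puck 0.77 [ 0.3326 -0.1847  0.0184] [259. 208.]
scene carrier_puck 0.72 [ 0.2457 -0.3718  0.0176] [183. 200.]
scene spot 0.67 [0.5484 0.1028 0.0207] [400. 244.]
scene pivot 0.96 [0.512  0.1924 0.039 ] [429. 222.]
scene clip_post 0.79 [0.5019 0.1494 0.0647] [412. 213.]
scene clip_post 0.74 [0.5487 0.1017 0.0211] [400. 244.]
scene clip_toe 0.53 [ 0.3942 -0.3163  0.0313] [206. 226.]
scene clip_toe 0.44 [0.4933 0.1137 0.0223] [394. 228.]
scene button_top 0.43 [0.4811 0.0277 0.0468] [359. 222.]
scene standard_centre 0.72 [0.4597 0.0697 0.0472] [373. 214.]
scene stage 0.7 [0
[... 1327 characters left out ...]
95 [ 0.4367 -0.1802 -0.0015] [191. 297.]
wrist carrier_centre 0.58 [ 0.2876 -0.1929  0.0038] [ 86. 307.]
wrist carrier_puck 0.93 [ 0.3318 -0.1822  0.0125] [111. 304.]
wrist spot 0.65 [0.5499 0.0998 0.019 ] [253.  86.]
wrist clip_post 0.57 [0.4998 0.1458 0.0572] [186.  30.]
wrist clip_toe 0.95 [0.4853 0.1122 0.018 ] [192.  74.]
wrist button_top 0.84 [0.4808 0.0334 0.04  ] [189. 151.]
wrist button_top 0.74 [ 5.522e-01  9.790e-02 -4.000e-04] [259.  89.]
wrist standard_centre 0.59 [0.4594 0.0716 0.0398] [164. 114.]
wrist stage 0.87 [5.534e-01 9.960e-02 3.000e-04] [260.  87.]
wrist jar_centre 0.84 [ 0.6485 -0.1778  0.0292] [340. 310.]
wrist beaker_centre 0.82 [ 0.3916 -0.3166  0.0343] [162. 392.]
```

Run:
```python
from h import *
f=cv2.imread("pics/scene0.png")[180:310,130:310]
cv2.imwrite("pics/crop1.png",cv2.resize(f,None,fx=4,fy=4,interpolation=cv2.INTER_CUBIC))
f=cv2.imread("pics/wrist0.png")[0:210,110:370]
cv2.imwrite("pics/crop2.png",cv2.resize(f,None,fx=2.8,fy=2.8,interpolation=cv2.INTER_CUBIC))
```

```text
(no output)
```

View pics/crop1.png

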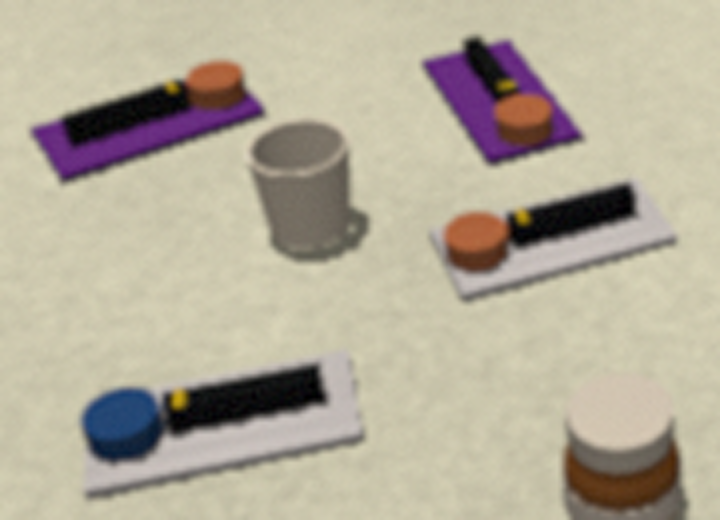

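View pics/crop2.png

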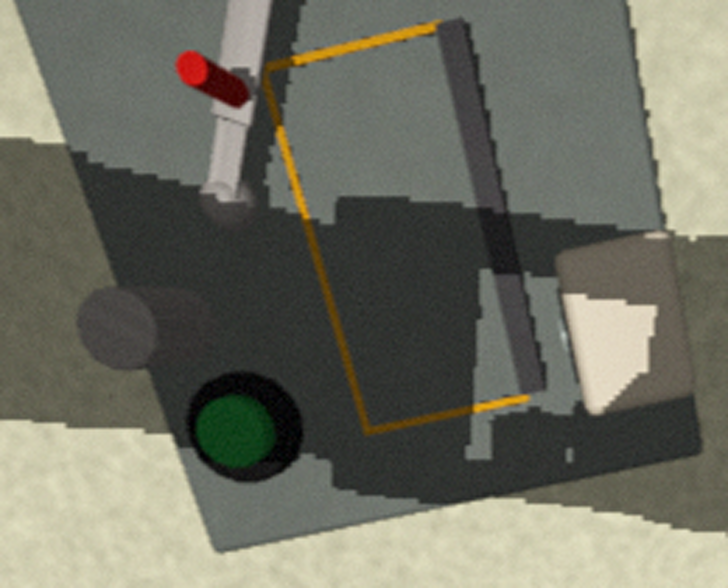

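Run:
```python
from h import *
f,M=c2w("wrist")
px=lambda a,b,z:pix(f,M,a/2.8+110,b/2.8,z)[:2]
w=[px(266,66,.02),px(368,432,.02),px(235,430,.042),px(218,550,.02),px(700,452,.02)]
s=np.array([[-34,68],[-34,-68],[-80,-55],[-115,-105],[100,-105]])/1000
w=np.array(w)
A=s-s.mean(0);B=w-w.mean(0)
th=np.arctan2((A[:,0]*B[:,1]-A[:,1]*B[:,0]).sum(),(A*B).sum())
c,sn=np.cos(th),np.sin(th);Rm=np.array([[c,-sn],[sn,c]])
t=w.mean(0)-Rm@s.mean(0)
print(np.degrees(th),t,(w-(s@Rm.T+t))*1000)
for n,p in dict(pivot=(-17,95),post=(0,0)).items(): print(n,Rm@np.array(p)/1000+t)
for n,a,b,z in [("posttop",193,68,.076),("toe",225,200,.033),("std",115,328,.07)]:
    p=px(a,b,z); print(n,p,(Rm.T@(p-t))*1000)
```

```text
11.666663070543025 [0.55204528 0.1006836 ] [[ 0.43183402 -1.4980577 ]
 [-1.00343389 -0.55302204]
 [ 1.37921112  0.13402157]
 [ 2.34283522  1.58133825]
 [-3.15044647  0.33571993]]
pivot [0.51618582 0.19028326]
post [0.55204528 0.1006836 ]
posttop [0.50199862 0.14586739] [-39.87577624  54.37063508]
toe [0.48972499 0.11300424] [-58.54134389  24.66835436]
std [0.46168386 0.06947883] [-94.8047585  -12.28743753]
```

```bash
python3 -m creep '[[[0,5,0,-2,1.5,2.5,0.72],[0,10,0,-5,3.5,6,0.72],[0,15,0,-8,6,9.5,0.72],[0,20,0,-11,8.5,13,0.72],[0,20,0,-12.35,11.5,14.65,0.72],[0,20,0,-12.35,11.5,14.65,0.72],[0,20,0,-12.35,11.5,14.65,0.72]]]'
python3 - <<'E'
from h import *
s=bot.observe();print(s)
f,M=find("wrist",["clip_post","spot","stage","pivot"])
cv2.imwrite("pics/w1.png",f["color"][:,:,::-1])
print(proj(f,M,[.5015,.1465,.076]))
E
```

```text
time: 3.0
position: [0.5011, 0.1467, 0.1299]
ee_rot: [-1.554, 0.273, -0.272]
contact_force: [1.0, 0.1, 0.1]
width: 0.279
{'time': 3.0, 'joints': array([ 1.50619500e-01,  1.32354031e-01,  1.94556127e+00, -5.52798108e-04,
        1.06457911e+00,  4.98375924e-01]), 'joint_velocities': array([-0.02682407, -0.01457139, -0.05991495, -0.00221266, -0.00760429,
        0.00116089]), 'effort': array([ 7.56803602e-01, -3.12391198e+01, -2.47565585e+01,  5.53238159e-02,
        1.47652589e-01,  9.05447232e-03]), 'position': array([0.50106946, 0.14670631, 0.1298994 ]), 'ee_rot': array([-1.55429064,  0.2732487 , -0.27214355]), 'contact_force': array([0.96540037, 0.13825603, 0.10346498]), 'ft_torque': array([-0.0459831 ,  0.0367528 ,  0.00352331]), 'width': 0.2793586607731906}
wrist clip_post 0.87 [0.5    0.1463 0.0525] [322. 224.]
wrist spot 0.68 [0.5492 0.0987 0.0168] [395. 239.]
wrist stage 0.68 [5.527e-01 1.004e-01 3.000e-04] [394. 228.]
wrist pivot 0.81 [0.5155 0.1926 0.0394] [320. 152.]
[324.06136476 235.97717329]
```

View pics/w1.png

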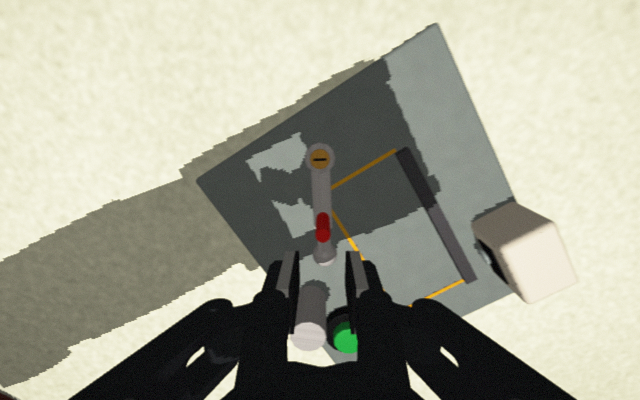

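```bash
python3 -m creep '[[[0,0,0,0,3,0,0.74],[0,0,0,0,5.5,0,0.74],[0,0,0,0,6.6,0,0.74],[0,0,0,0,6.6,0,0.74],[0,0,0,-0.5,6.6,0,0.74],[0,0,0,-1.1,6.6,0.1,0.74],[0,0,0,-1.6,6.6,0.25,0.74],[0,0,0,-2.1,6.6,0.45,0.74],[0,0,0,-2.5,6.6,0.7,0.74],[0,0,0,-2.85,6.6,0.9,0.74],[0,0,0,-3.2,6.6,1.2,0.74],[0,0,0,-3.5,6.6,1.5,0.74],[0,0,0,-3.5,6.6,1.5,0.74],[0,0,0,-3.3,6.6,1.3,0.74],[0,0,0,-3.3,3,1.3,0.74],[0,0,0,-3.3,0,1.3,0.74],[0,0,0,0,-4,0,0.74],[0,0,0,0,-8,-4,0.74],[0,0,0,0,-8,-4,0.74]]]'
python3 - <<'E'
from h import *
f,M=find("wrist",["clip_post","clip_toe","spot","stage","pivot","button_top"])
cv2.imwrite("pics/w2.png",f["color"][:,:,::-1])
E
```

```text
time: 5.15
position: [0.4909, 0.1069, 0.2155]
ee_rot: [-1.552, 0.269, -0.282]
contact_force: [0.3, -0.3, 0.8]
width: 0.261
wrist clip_post 0.94 [0.4779 0.1662 0.0565] [286. 139.]
wrist clip_toe 0.67 [0.4468 0.1492 0.0204] [268. 161.]
wrist spot 0.81 [0.5513 0.1006 0.0188] [376. 169.]
wrist stage 0.56 [5.541e-01 1.003e-01 4.000e-04] [376. 166.]
wrist stage 0.36 [0.5166 0.1909 0.0426] [316.  97.]
wrist pivot 0.59 [0.5155 0.1915 0.0388] [315.  97.]
wrist button_top 0.71 [0.4813 0.034  0.0394] [336. 251.]
wrist button_top 0.68 [0.5487 0.0999 0.0193] [374. 171.]
```

View pics/w2.png

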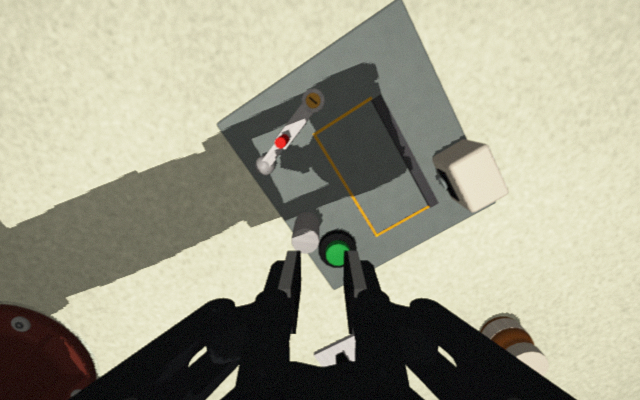

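Run:
```python
from h import *
f=cv2.imread("pics/w2.png")
cv2.imwrite("pics/crop3.png",cv2.resize(f[80:280,210:470],None,fx=3,fy=3,interpolation=cv2.INTER_CUBIC))
```

```text
(no output)
```

View pics/crop3.png

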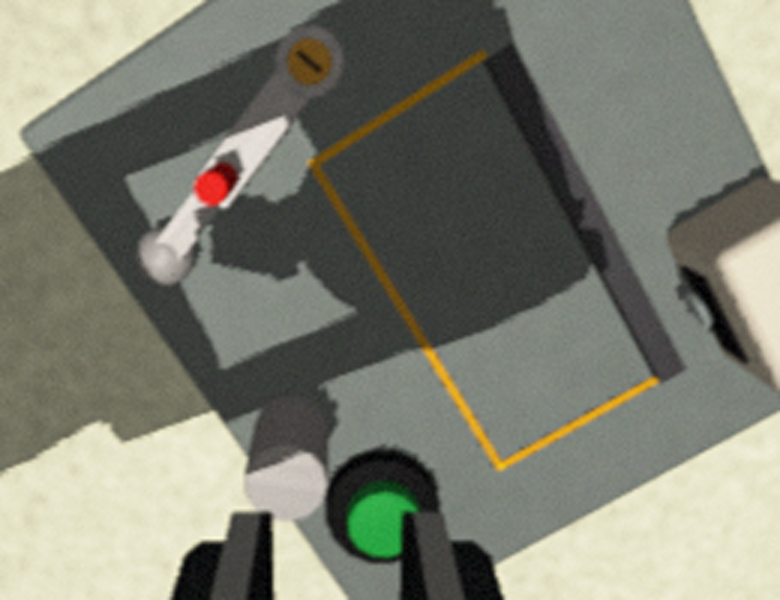

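```bash
cat > fit.py <<'E'
from h import *
from scipy.optimize import least_squares
def fit(f,M,uv,S):
    uv=np.array(uv,float);S=np.array(S)/1000
    def res(p):
        c,s=np.cos(p[2]),np.sin(p[2])
        return np.concatenate([proj(f,M,[p[0]+c*a-s*b,p[1]+s*a+c*b,z])-q for (a,b,z),q in zip(S,uv)])
    r=least_squares(res,[.55,.1,.2],loss="soft_l1");return r.x,res(r.x).reshape(-1,2).round(1)
E
python3 - <<'E'
from fit import *
f,M=c2w("wrist")
c=np.array([(310,62),(314,162),(500,466),(487,54),(657,381),(24,134),(382,524)])/3+[210,80]
S=[(-17,95,40),(-33.7,68,20),(-33.7,-68,20),(32,68,20),(32,-68,20),(-115,130,20),(-80,-55,42)]
x,r=fit(f,M,c,S);print(x,np.degrees(x[2]),r)
E
```

```text
[0.54202041 0.10214428 0.20246066] 11.600141180851214 [[ 0.  -0.6]
 [-0.5 -0.3]
 [ 1.6  3.9]
 [-0.8 -0.5]
 [ 2.6  3.4]
 [-5.9 -1.5]
 [ 0.5  4.3]]
```

Run:
```python
from fit import *
import pickle
print(bot.observe()["position"])
f,M=c2w("wrist");print(bot.observe()["position"])
pickle.dump((f,M),open("w3.pkl","wb"))
g=f["color"][:,:,::-1]
cv2.imwrite("pics/crop4.png",cv2.resize(g[80:280,210:470],None,fx=3,fy=3,interpolation=cv2.INTER_CUBIC))
find("wrist",["spot","stage","pivot","button_top"])
```

```text
[0.48659285 0.1095495  0.20829302]
[0.48683401 0.10950828 0.20862224]
wrist spot 0.96 [0.5489 0.1025 0.0173] [381. 170.]
wrist stage 0.9 [ 0.5556  0.0978 -0.0011] [385. 169.]
wrist pivot 0.85 [0.5143 0.1916 0.04  ] [321.  97.]
wrist button_top 0.62 [0.4828 0.0343 0.0374] [343. 253.]
```

View pics/crop4.png

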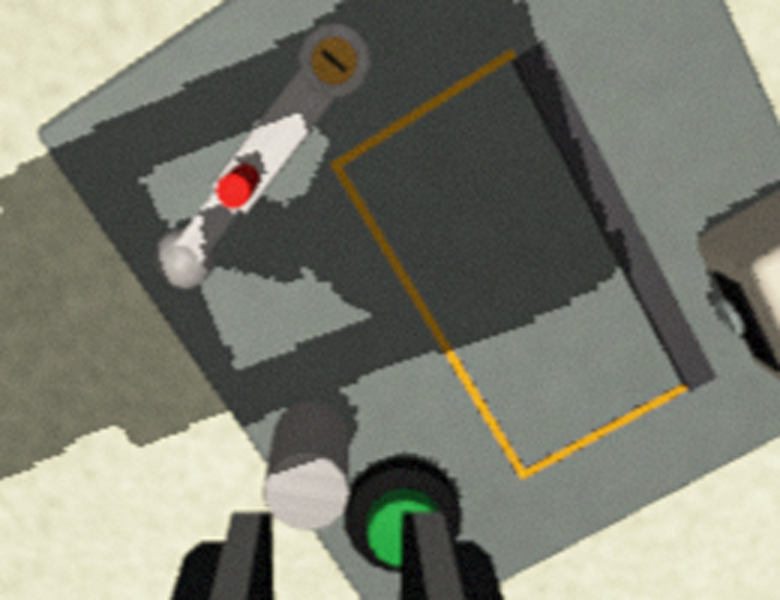

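Run:
```python
from fit import *
import pickle
f,M=pickle.load(open("w3.pkl","rb"))
c=np.array([(334,60),(334,163),(523,472),(515,54),(686,388),(42,133),(401,532)])/3+[210,80]
S=[(-17,95,40),(-33.7,68,20),(-33.7,-68,20),(32,68,20),(32,-68,20),(-115,130,20),(-80,-55,42)]
for d in ([0,0,0],[0,0,.003],[0,0,-.003]):
    M2=M.copy();M2[:3,3]+=d
    x,r=fit(f,M2,c,S);print(x,np.degrees(x[2]),r.tolist())
```

```text
[0.54951685 0.09968418 0.20419622] 11.699581522729456 [[0.3, 0.0], [0.4, -0.7], [0.8, 1.7], [-2.4, -0.6], [-0.0, 0.8], [-4.3, -1.1], [1.4, 1.5]]
[0.54975108 0.099285   0.20460856] 11.723207148963992 [[0.7, 0.5], [0.7, -0.6], [0.6, 0.8], [-2.6, -0.2], [-0.7, 0.2], [-3.0, -0.9], [1.6, 0.5]]
[0.54918856 0.09977697 0.20140308] 11.539546283705763 [[0.1, -0.2], [0.1, -0.5], [0.8, 2.9], [-2.0, -0.7], [0.5, 1.9], [-5.5, -1.4], [1.0, 2.8]]
```

```bash
python3 -m creep '[[[0,-4,0,0.7,0,-3,0.5],[0,-11,0,1.7,0,-7.5,0.4],[0,-18,0,2.7,0,-12,0.4],[0,-25,0,3.7,0,-17,0.4],[0,-32,0,4.6,0,-22,0.4],[0,-32,0,5.6,0.5,-26,0.4],[0,-32,0,6.1,1,-29,0.4],[0,-32,0,6.3,1,-30.4,0.4],[0,-32,0,6.3,1,-30.4,0.4],[0,-32,0,6.3,1,-30.4,0.4],[0,-32,0,6.3,1,-30.4,0.4]]]'
python3 - <<'E'
from h import *
import pickle
s=bot.observe();print(s["position"],s["ee_rot"],s["joint_velocities"].round(3))
f,M=find("wrist",["carrier_balance","carrier_centre","carrier_puck","carrier"])
pickle.dump((f,M),open("w4.pkl","wb"))
cv2.imwrite("pics/w4.png",f["color"][:,:,::-1])
cv2.imwrite("pics/crop5.png",cv2.resize(f["color"][80:280,210:470,::-1],None,fx=3,fy=3,interpolation=cv2.INTER_CUBIC))
E
```

```text
time: 6.95
position: [0.4434, -0.197, 0.2004]
ee_rot: [-1.564, -0.166, 0.165]
contact_force: [0.4, 0.2, 0.0]
width: 0.6
[ 0.44342035 -0.19695155  0.20040597] [-1.56391735 -0.16594026  0.16546635] [ 0.007 -0.002  0.002 -0.005 -0.001 -0.004]
wrist carrier_balance 0.88 [ 0.2513 -0.3972  0.0102] [135. 308.]
wrist carrier_balance 0.72 [ 0.3026 -0.1887  0.0089] [191. 149.]
wrist carrier_balance 0.66 [ 0.4429 -0.1986  0.011 ] [322. 186.]
wrist carrier_centre 0.81 [ 0.2854 -0.1975  0.0014] [177. 153.]
wrist carrier_centre 0.78 [ 0.2623 -0.4145  0.0036] [147. 317.]
wrist carrier_centre 0.68 [ 0.4368 -0.1824 -0.0034] [320. 168.]
wrist carrier_puck 0.89 [ 0.3281 -0.1839  0.0125] [215. 150.]
wrist carrier_puck 0.57 [ 0.4441 -0.2252  0.0123] [318. 210.]
wrist carrier_puck 0.57 [ 0.2447 -0.3714  0.0121] [129. 290.]
wrist carrier 0.9 [ 0.2554 -0.4118 -0.001 ] [143. 312.]
wrist carrier 0.76 [ 0.4428 -0.177  -0.0006] [326. 164.]
wrist carrier 0.68 [ 0.2839 -0.1932 -0.0034] [178. 148.]
wrist carrier 0.52 [ 0.5518 -0.3614  0.0022] [379. 322.]
```

View pics/w4.png

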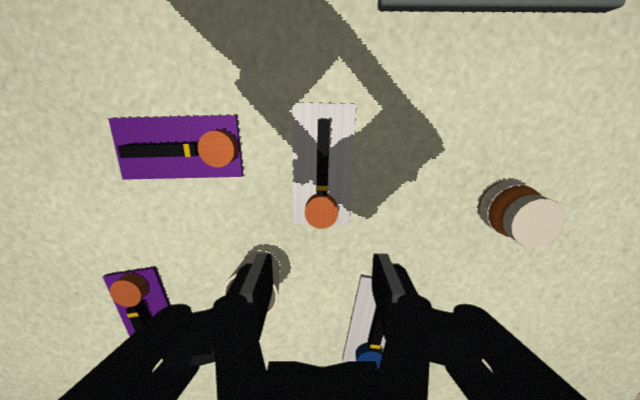

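View pics/crop5.png

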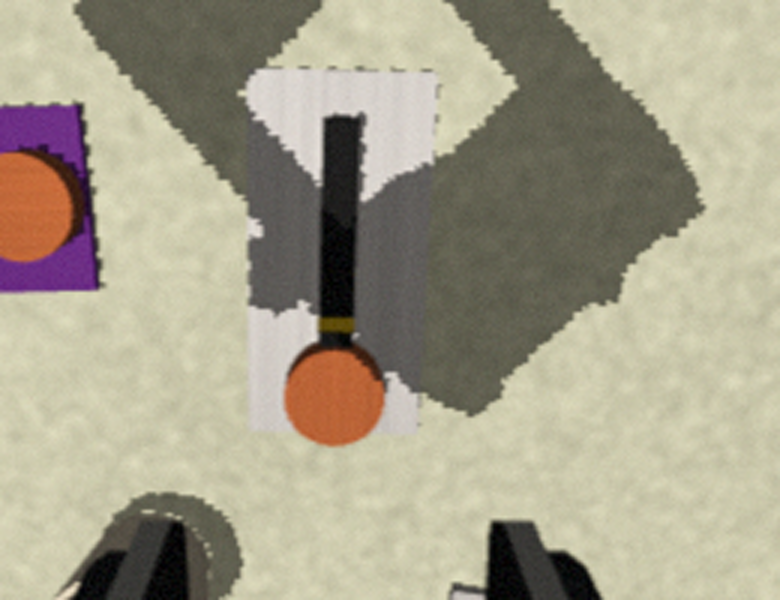

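Run:
```python
from fit import *
import pickle
f,M=pickle.load(open("w4.pkl","rb"))
c=np.array([(337,324),(335,395),(344,117),(262,70),(437,72),(250,430),(418,430)])/3+[210,80]
S=[(18,0,24),(46,0,22),(-50,0,24),(-65,-32,6),(-65,32,6),(65,-32,6),(65,32,6)]
print([pix(f,M,*q,s[2]/1000).round(4) for q,s in zip(c,S)])
from scipy.optimize import least_squares
uv=c;S=np.array(S)/1000
def res(p):
    cc,s=np.cos(p[2]),np.sin(p[2])
    return np.concatenate([proj(f,M,[p[0]+cc*a-s*b,p[1]+s*a+cc*b,z])-q for (a,b,z),q in zip(S,uv)])
r=least_squares(res,[.44,-.18,-1.35],loss="soft_l1");x=r.x
print(x,np.degrees(x[2]),res(x).reshape(-1,2).round(1).tolist())
print("bal",x[:2]+.018*np.array([np.cos(x[2]),np.sin(x[2])]),"grip",x[:2]+.014*np.array([np.cos(x[2]),np.sin(x[2])]))
```

```text
[array([ 0.443 , -0.1971,  0.024 ]), array([ 0.4478, -0.2231,  0.022 ]), array([ 0.4309, -0.1301,  0.024 ]), array([ 0.4014, -0.1218,  0.006 ]), array([ 0.4584, -0.1102,  0.006 ]), array([ 0.4207, -0.2489,  0.006 ]), array([ 0.4824, -0.2356,  0.006 ])]
[ 0.43990848 -0.17929705 -1.38722945] -79.48239253136683 [[0.2, -0.1], [0.1, 1.4], [-0.1, 0.0], [-4.6, -1.6], [1.3, -0.5], [-0.4, 0.1], [0.3, 1.5]]
bal [ 0.44319416 -0.19699463] grip [ 0.44246401 -0.19306184]
```

```bash
python3 -m creep '[[[0,1.5,0,0,3,0.2,0.5],[0,1.5,0,0,7,0.4,0.55],[0,1.5,0,0,11,0.4,0.55],[0,1.5,0,0,14,0.4,0.55],[0,1.5,0,0,16,0.4,0.55],[0,1.5,0,0,17,0.4,0.55],[0,1.5,0,0,17.6,0.4,0.55],[0,1.5,0,0,17.6,0.4,0.55],[0,1.5,0,0,17.6,0.4,0.55],[0,1.5,0,0,17.6,0.4,0.55]]]'
python3 - <<'E'
from h import *
f,M=c2w("wrist")
cv2.imwrite("pics/w5.png",f["color"][:,:,::-1])
f,M=c2w("side")
cv2.imwrite("pics/s5.png",cv2.resize(f["color"][200:290,280:420,::-1],None,fx=5,fy=5,interpolation=cv2.INTER_CUBIC))
E
```

```text
time: 8.2
position: [0.4434, -0.195, 0.0256]
ee_rot: [-1.568, -0.146, 0.142]
contact_force: [-0.1, -0.1, 0.4]
width: 0.456
```

View pics/w5.png

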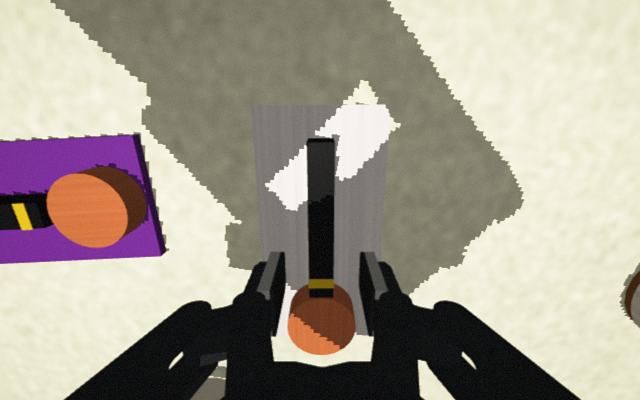

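View pics/s5.png

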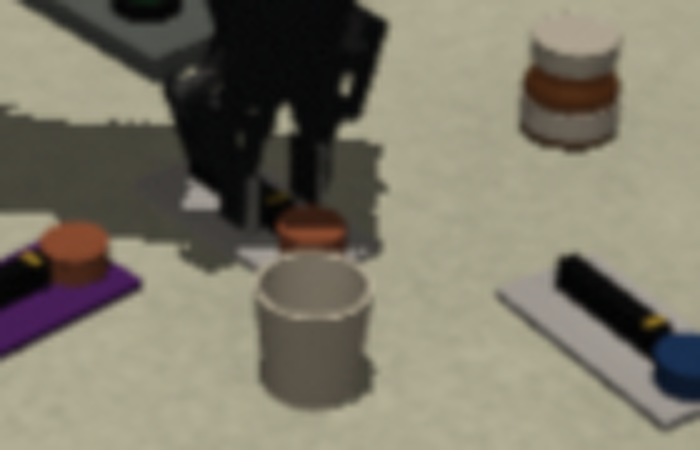

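```bash
python3 -m creep '[[[0,0,0,0,0.1,0.35,0.55],[0,0,0,0,0.2,0.35,0.55],[0,0,0,0,0.2,0.35,0.7],[0,0,0,0,0.2,0.35,0.8],[0,0,0,0,0.2,0.35,0.9],[0,0,0,0,0.2,0.35,1],[0,0,0,0,0.2,0.35,1],[0,0,0,0,0.2,0.35,1],[0,0,0,0,0.2,0.35,1],[0,0,0,0,0.2,0.35,1],[0,0,0,0,0.2,0.35,1]]]'
python3 - <<'E'
from h import *
print(bot.observe())
f,M=c2w("wrist")
cv2.imwrite("pics/w6.png",f["color"][:,:,::-1])
E
```

```text
time: 9.4
position: [0.4417, -0.191, 0.0225]
ee_rot: [-1.566, -0.144, 0.144]
contact_force: [0.2, 1.8, 3.5]
width: 0.122
{'time': 9.4, 'joints': array([-5.54077004e-01,  2.38790969e-01,  2.07647242e+00,  1.62478487e-04,
        8.26157880e-01, -7.37378351e-01]), 'joint_velocities': array([-0.00025175,  0.00050512, -0.00114334,  0.00151586, -0.00078761,
        0.00020381]), 'effort': array([-5.80614042e-01, -3.01588762e+01, -2.07364708e+01, -1.90987950e-01,
       -2.81585120e-01,  2.30148307e-02]), 'position': array([ 0.44172546, -0.19095195,  0.02246049]), 'ee_rot': array([-1.56601347, -0.14400608,  0.14367775]), 'contact_force': array([0.15068069, 1.81019177, 3.53848087]), 'ft_torque': array([0.18503663, 0.04696648, 0.06273794]), 'width': 0.1222023726219946}
```

View pics/w6.png

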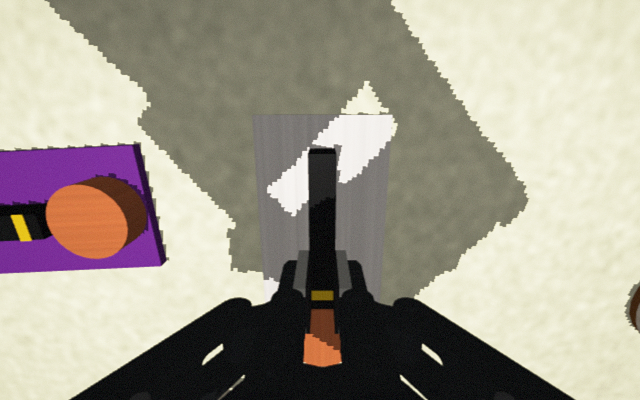

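```bash
python3 -m creep '[[[0,0,0,0,-0.1,0,1],[0,0,0,0,-0.3,0,1],[0,0,0,0,-0.7,0,1],[0,0,0,0,-1.3,0,1],[0,0,0,0,-2.1,0,1],[0,0,0,0,-3.1,0,1],[0,0,0,0,-4.2,0,1],[0,0,0,0,-5.4,0,1],[0,0,0,0,-6.6,0,1],[0,0,0,0,-7.8,0,1],[0,0,0,0,-8.8,0,1],[0,0,0,0,-9.5,0,1],[0,0,0,0,-9.9,0,1],[0,0,0,0,-10,0,1],[0,0,0,0,-10,0,1],[0,0,0,0,-10,0,1]]]'
python3 - <<'E'
from h import *
s=bot.observe();print(s["position"],s["ee_rot"],s["contact_force"],s["ft_torque"])
f,M=c2w("wrist")
cv2.imwrite("pics/w7.png",f["color"][:,:,::-1])
f,M=c2w("side")
cv2.imwrite("pics/s7.png",cv2.resize(f["color"][140:260,260:420,::-1],None,fx=4.5,fy=4.5,interpolation=cv2.INTER_CUBIC))
E
```

```text
time: 11.05
position: [0.4411, -0.1906, 0.1217]
ee_rot: [-1.565, -0.143, 0.145]
contact_force: [0.4, -0.4, -3.6]
width: 0.123
[ 0.44112136 -0.19064908  0.12166912] [-1.5651925  -0.14300893  0.14472161] [ 0.38482551 -0.42213416 -3.57305154] [ 0.07162486  0.03474455 -0.03456393]
```

View pics/w7.png

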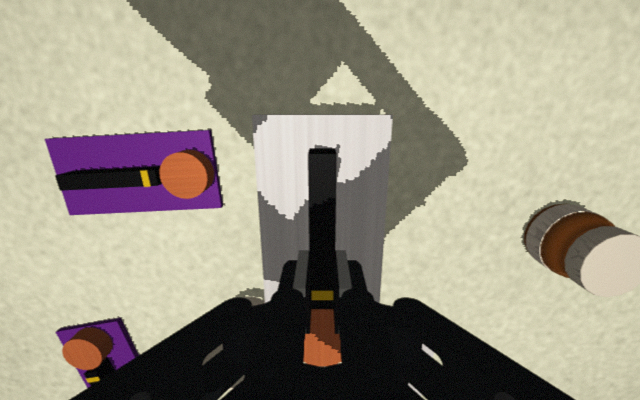

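View pics/s7.png

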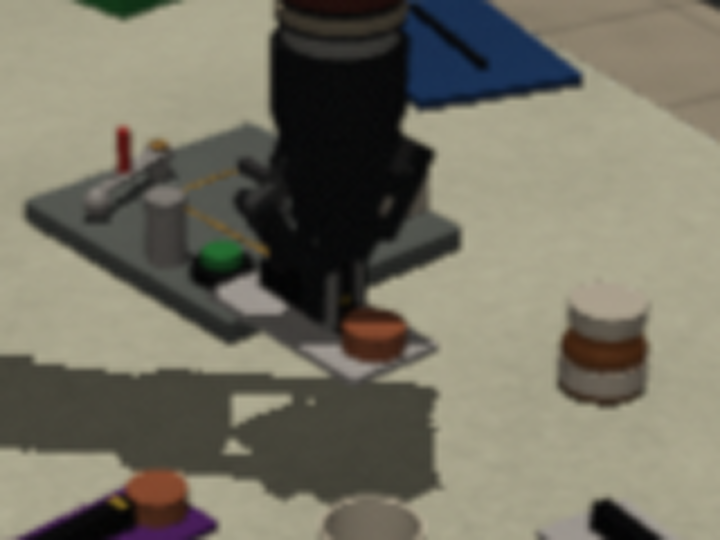

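Run:
```python
from h import *
from scipy.optimize import least_squares
f=bot.grab_frame("wrist");Mt=f["mount"]
cv2.imwrite("pics/c7.png",cv2.resize(f["color"][100:310,230:410,::-1],None,fx=3,fy=3))
uv=np.array([(322,295.5),(322,150),(252,115.5),(392,114.5)])
# carrier -> tool: carrier x = -tool z, carrier y = +tool x , z = -tool y
S=np.array([(18,0,24),(-50,0,24),(-65,-32,6),(-65,32,6)])/1000
def res(p):
    out=[]
    for (a,b,z),q in zip(S,uv):
        c,s=np.cos(p[2]),np.sin(p[2])
        t=np.array([p[0]+c*b+s*a, p[3]-z, p[1]-c*a+s*b])
        out.append(proj(f,Mt,t)-q)
    return np.concatenate(out)
r=least_squares(res,[0,.012,0,.022]);print(r.x,res(r.x).round(1))
```

```text
[-0.000702    0.01163146  0.00241838  0.02402051] [ 0.3 -1.1 -0.1  3.  -0.6 -1.4  0.4 -0.8]
```

View pics/c7.png

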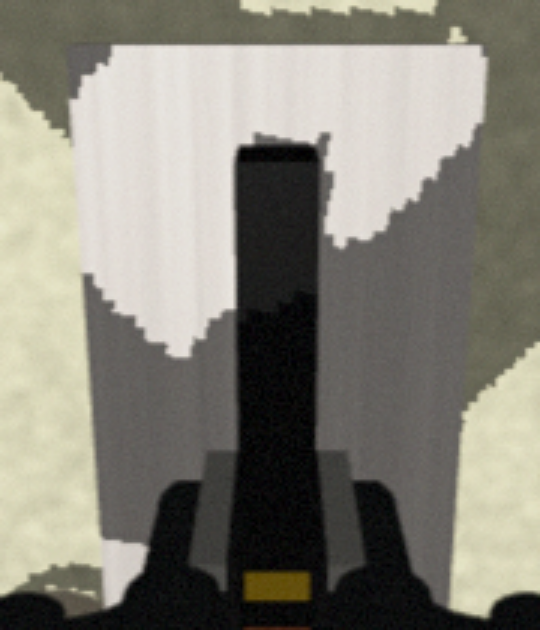

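```bash
python3 -m creep '[[[0,0,0,0.1,0,0.15,1],[0,0,0,0.4,0,0.6,1],[0,0,0,0.9,0,1.5,1],[0,0,0,1.7,0,2.8,1],[0,-0.2,0,2.8,0,4.6,1],[0,-0.4,0,4.1,0,6.7,1],[0,-0.6,0,5.6,0,9.1,1],[0,-0.8,0,7.1,0,11.6,1],[0,-1,0,8.6,0,14.1,1],[0,-1.2,0,10.1,0,16.5,1],[0,-1.2,0,11.5,0,18.8,1],[0,-1.2,0,12.8,0,20.9,1],[0,-1.2,0,13.9,0,22.6,1],[0,-1.2,0,14.7,0,24,1],[0,-1.2,0,15.2,0,24.9,1],[0,-1.2,0,15.5,0,25.3,1],[0,-1.2,0,15.6,0,25.4,1],[0,-1.2,0,15.6,0,25.4,1],[0,-1.2,0,15.6,0,25.4,1]]]'
python3 - <<'E'
from h import *
s=bot.observe();print(s["position"],s["ee_rot"],s["contact_force"],s["ft_torque"],s["joint_velocities"].round(3))
f,M=c2w("wrist")
cv2.imwrite("pics/w8.png",f["color"][:,:,::-1])
f,M=c2w("scene")
cv2.imwrite("pics/sc8.png",cv2.resize(f["color"][180:310,310:490,::-1],None,fx=4.4,fy=4.4,interpolation=cv2.INTER_CUBIC))
E
```

```text
time: 13.1
position: [0.5485, 0.0866, 0.1222]
ee_rot: [-1.565, -0.159, 0.16]
contact_force: [0.0, -0.1, -3.8]
width: 0.121
[0.54847526 0.08657161 0.1222123 ] [-1.56513914 -0.15936222  0.16003825] [ 0.01172629 -0.07805431 -3.81976322] [-0.003162   -0.02905098  0.03381093] [-0.002  0.     0.003  0.001 -0.001 -0.001]
```

View pics/w8.png

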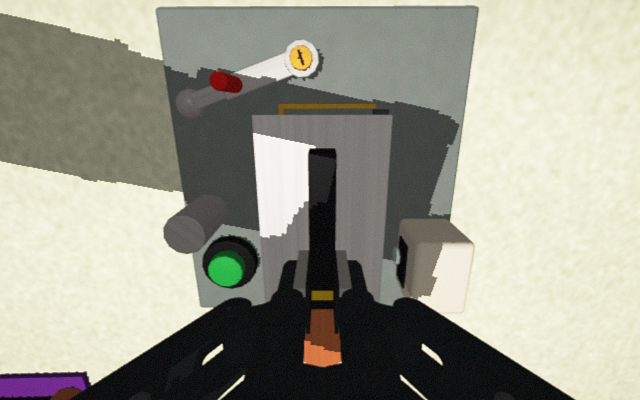

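View pics/sc8.png

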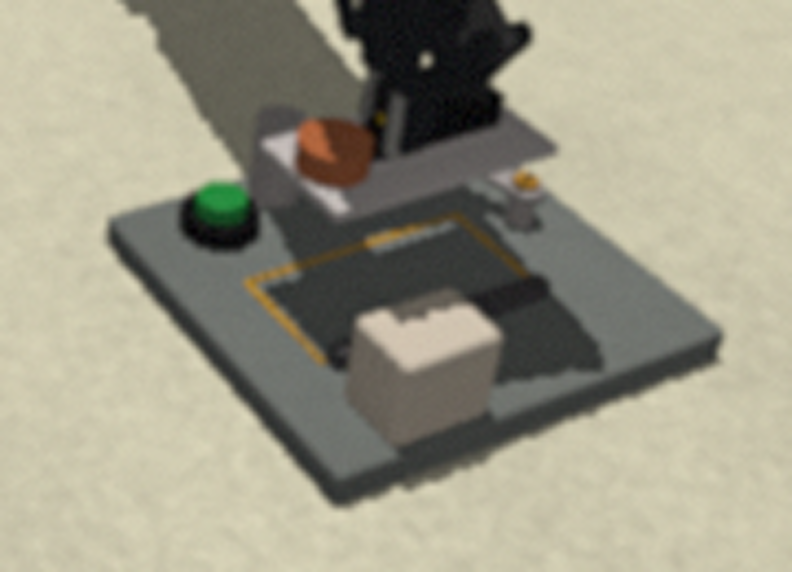

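Run:
```python
from fit import *
f,M=c2w("wrist")
g=f["color"][:,:,::-1]
cv2.imwrite("pics/c8.png",cv2.resize(g[0:130,150:490],None,fx=2.3,fy=2.3,interpolation=cv2.INTER_CUBIC))
c=np.array([(302,57.5),(280,106),(375,106),(158,8),(477,6),(226,268)])
S=[(-17,95,40),(-33.7,68.3,20),(32,68.3,20),(-115,130,20),(100,130,20),(-80,-55,42)]
x,r=fit(f,M,c,S);print(x,np.degrees(x[2]),r.tolist())
s=bot.observe();ax=R.from_rotvec(s["ee_rot"]).as_matrix()[:,0];print("tool yaw",np.degrees(np.arctan2(ax[1],ax[0])),R.from_rotvec(s["ee_rot"]).as_matrix().round(4))
```

```text
[0.55048759 0.09884912 0.20796422] 11.91547235071324 [[0.4, 3.6], [1.6, 0.2], [-1.2, -0.2], [-5.7, -0.9], [6.3, -0.8], [-0.7, 6.9]]
tool yaw 11.649776054514279 [[ 9.794e-01 -2.000e-04 -2.019e-01]
 [ 2.019e-01 -1.000e-04  9.794e-01]
 [-2.000e-04 -1.000e+00 -1.000e-04]]
```

View pics/c8.png

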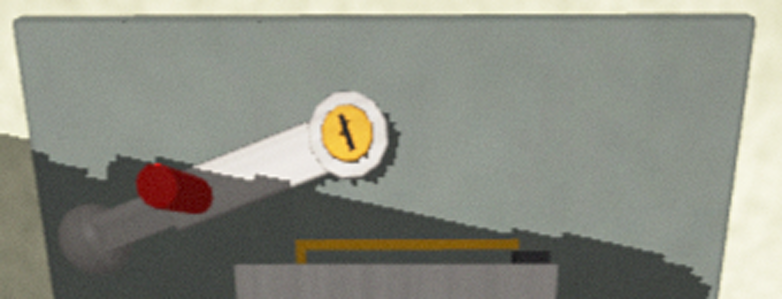

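```bash
python3 -m creep '[[[0,0,0,0,0.4,0,1],[0,0,0,0,1.2,0,1],[0,0,0,0,2.2,0,1],[0,0,0,0,3.2,0,1],[0,0,0,0,4.2,0,1],[0,0,0,0,5.2,0,1],[0,0,0,0,6,0,1],[0,0,0,0,6.7,0,1],[0,0,0,0,7.2,0,1],[0,0,0,0,7.5,0,1],[0,0,0,0,7.6,0,1],[0,0,0,0,7.6,0,1],[0,0,0,0,7.6,0,1]]]'
python3 - <<'E'
from h import *
s=bot.observe();print(s["position"],s["ee_rot"],s["contact_force"],s["ft_torque"],s["joint_velocities"].round(3))
f,M=c2w("wrist")
cv2.imwrite("pics/w9.png",cv2.resize(f["color"][0:310,160:480,::-1],None,fx=1.9,fy=1.9,interpolation=cv2.INTER_CUBIC))
f,M=c2w("scene")
cv2.imwrite("pics/sc9.png",cv2.resize(f["color"][180:310,310:490,::-1],None,fx=4.4,fy=4.4,interpolation=cv2.INTER_CUBIC))
f,M=c2w("side")
cv2.imwrite("pics/s9.png",cv2.resize(f["color"][150:230,250:390,::-1],None,fx=5,fy=5,interpolation=cv2.INTER_CUBIC))
E
```

```text
time: 14.55
position: [0.5491, 0.0873, 0.0468]
ee_rot: [-1.565, -0.161, 0.16]
contact_force: [-0.4, 0.1, -4.5]
width: 0.123
[0.54912256 0.08727074 0.04675703] [-1.56488638 -0.16106403  0.1595955 ] [-0.41107159  0.0525248  -4.48707718] [ 0.03855078 -0.01327253  0.02900511] [ 0.001 -0.003 -0.001  0.001 -0.001 -0.   ]
```

View pics/w9.png

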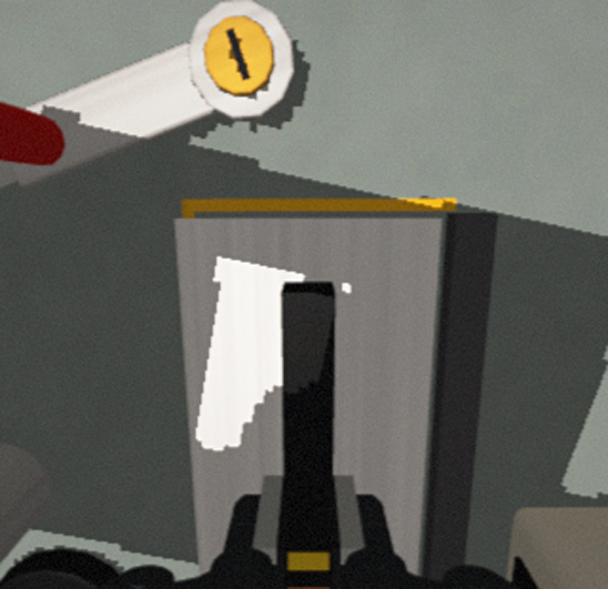

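View pics/sc9.png

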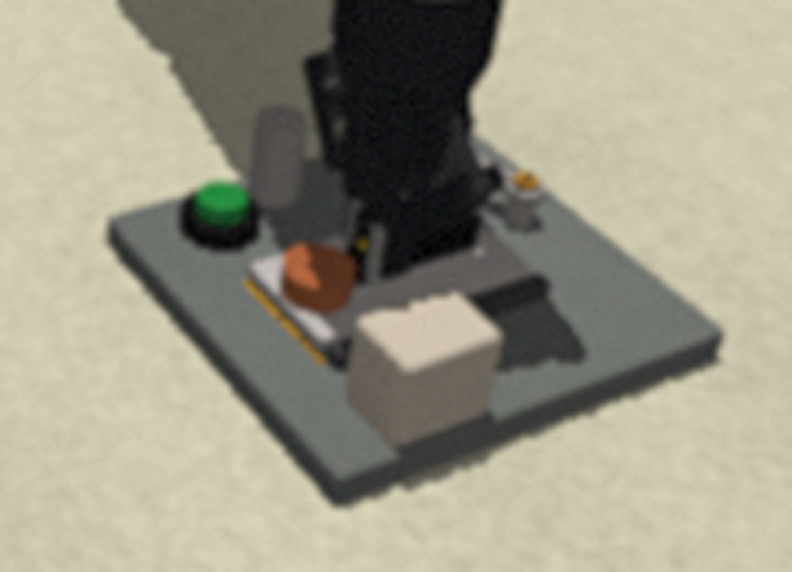

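View pics/s9.png

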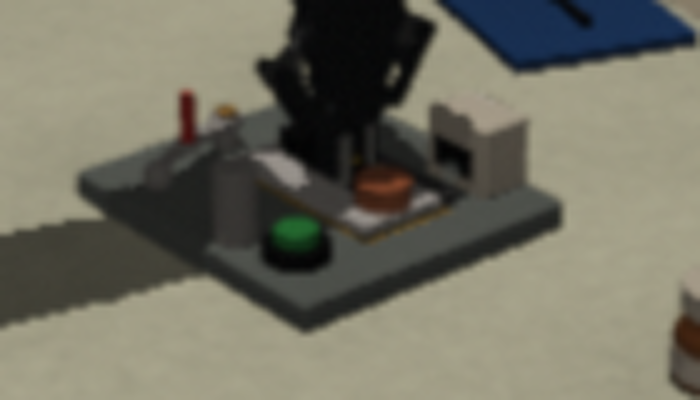

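Run:
```python
from h import *
s=bot.observe();Tm=R.from_rotvec(s["ee_rot"]).as_matrix()
f,M=c2w("wrist")
def tl(u,v,z):
    p=pix(f,M,u/1.9+160,v/1.9,z)-s["position"];return (Tm.T@p*1000).round(1)
zu=s["position"][2]-.0225
print("plate end",tl(178,219,zu+.006),tl(443,218,zu+.006))
print("yellow outer",tl(183,199,.02),tl(455,199,.02),"inner",tl(196,217,.02))
print("yellow left outer",tl(182,199,.02))
print("plate right edge",tl(443,218,zu+.006),tl(419,570,zu+.006))
print("fence face top edge",tl(447,216,.030),tl(427,560,.030))
print("pivot",tl(238,54,.04))
```

```text
plate end [-31.5  16.5  76.1] [31.2 16.5 76.3]
yellow outer [-32.1  26.7  80.6] [36.1 26.7 80.6] inner [-29.1  26.7  76.3]
yellow left outer [-32.4  26.7  80.6]
plate right edge [31.2 16.5 76.3] [ 31.3  16.5 -21.2]
fence face top edge [32.2 16.7 76.8] [ 33.5  16.7 -18. ]
pivot [-15.    6.7 108.6]
```

```bash
python3 -m creep '[[[0,0,0,0,0.1,0.05,1],[0,0,0,0,0.2,0.1,1],[0,0,0,0.05,0.25,0.1,1],[0,0,0,0.1,0.25,0.1,1],[0,0,0,0.15,0.25,0.1,1],[0,0,0,0.2,0.25,0.1,1],[0,0,0,0.25,0.25,0.1,1],[0,0,0,0.25,0.25,0.1,1]]]'
```

```text
time: 15.55
position: [0.5511, 0.0887, 0.0439]
ee_rot: [-1.565, -0.16, 0.16]
contact_force: [-1.0, 0.3, -3.8]
width: 0.125
```

```bash
python3 -m creep '[[[0,0,0,0.05,0,0,1],[0,0,0,0.1,0,0,1],[0,0,0,0.1,0,0,1]]]';python3 -m creep '[[[0,0,0,0.05,0,0,1],[0,0,0,0.1,0,0,1],[0,0,0,0.1,0,0,1]]]'
python3 - <<'E'
from h import *
f,M=c2w("wrist")
cv2.imwrite("pics/w10.png",cv2.resize(f["color"][90:310,240:440,::-1],None,fx=2.7,fy=2.7,interpolation=cv2.INTER_CUBIC))
E
```

```text
time: 15.85
position: [0.552, 0.089, 0.0438]
ee_rot: [-1.565, -0.16, 0.16]
contact_force: [-0.2, -0.7, -3.4]
width: 0.121
time: 16.15
position: [0.5524, 0.089, 0.0436]
ee_rot: [-1.565, -0.16, 0.161]
contact_force: [-1.6, -0.5, -2.8]
width: 0.119
```

View pics/w10.png

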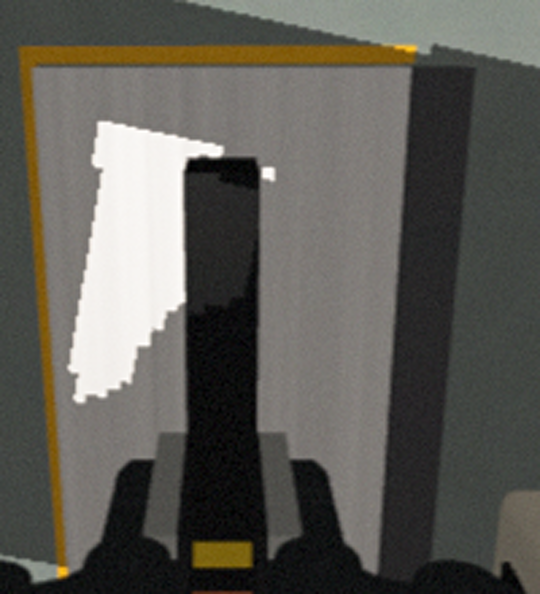

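```bash
python3 -m creep '[[[0,0,0,0.05,0,0,1],[0,0,0,0.1,0,0,1],[0,0,0,0.1,0,0,1]]]';python3 -m creep '[[[0,0,0,0,0.05,0,1],[0,0,0,0,0.1,0,1],[0,0,0,0,0.1,0,1]]]'
```

```text
time: 16.5
position: [0.5525, 0.0891, 0.0435]
ee_rot: [-1.565, -0.158, 0.163]
contact_force: [-5.1, -1.8, -0.3]
width: 0.122
time: 16.8
position: [0.5524, 0.0892, 0.0425]
ee_rot: [-1.565, -0.158, 0.163]
contact_force: [-4.8, -1.5, -0.3]
width: 0.122
```

```bash
python3 -m creep '[[[0,0,0,0,0.05,0,1],[0,0,0,0,0.1,0,1],[0,0,0,0,0.1,0,1]]]';python3 -m creep '[[[0,0,0,0,0.05,0,1],[0,0,0,0,0.05,0,1]]]'
python3 - <<'E'
from h import *
f,M=c2w("side")
cv2.imwrite("pics/s11.png",cv2.resize(f["color"][150:230,250:390,::-1],None,fx=5,fy=5,interpolation=cv2.INTER_CUBIC))
E
```

```text
time: 17.1
position: [0.5525, 0.0892, 0.0425]
ee_rot: [-1.565, -0.157, 0.164]
contact_force: [-7.6, -2.2, 5.5]
width: 0.12
time: 17.3
position: [0.5525, 0.0892, 0.0425]
ee_rot: [-1.565, -0.157, 0.164]
contact_force: [-9.0, -2.4, 8.8]
width: 0.122
```

View pics/s11.png

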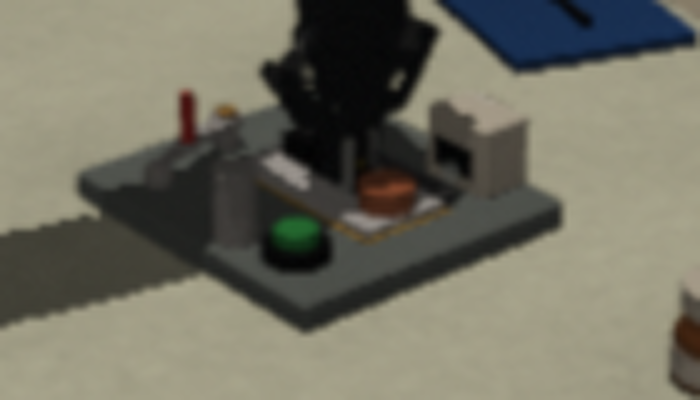

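```bash
python3 -m creep '[[[0,0,0,-0.03,-0.08,0,1],[0,0,0,-0.06,-0.13,0,1],[0,0,0,-0.06,-0.13,0,1]]]';python3 -m creep '[[[0,0,0,0,0,0,0.85],[0,0,0,0,0,0,0.75],[0,0,0,0,0,0,0.72],[0,0,0,0,0,0,0.72],[0,0,0,0,0,0,0.72],[0,0,0,0,0,0,0.72]]]'
python3 - <<'E'
from h import *
f,M=c2w("wrist")
cv2.imwrite("pics/w12.png",cv2.resize(f["color"][90:310,240:440,::-1],None,fx=2.7,fy=2.7,interpolation=cv2.INTER_CUBIC))
E
```

```text
time: 17.65
position: [0.5525, 0.0892, 0.0425]
ee_rot: [-1.565, -0.159, 0.162]
contact_force: [-5.3, -1.7, 1.3]
width: 0.12
time: 18.25
position: [0.5539, 0.0893, 0.0429]
ee_rot: [-1.565, -0.161, 0.159]
contact_force: [1.2, -0.6, -0.9]
width: 0.28
```

View pics/w12.png

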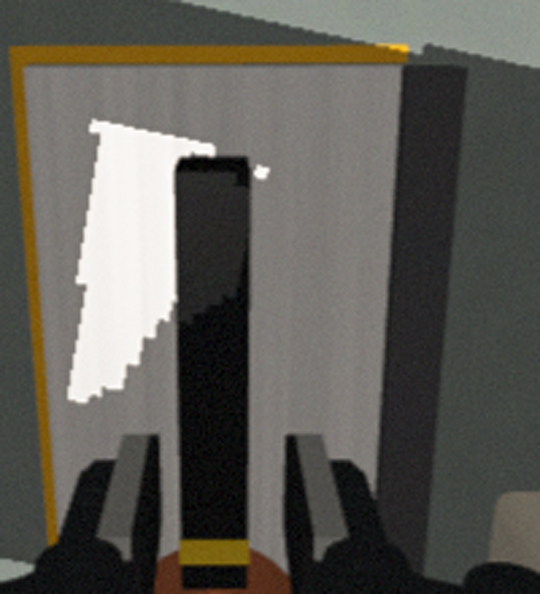

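```bash
python3 -m creep '[[[0,0,0,0,-0.7,0,0.72],[0,0,0,0,-2,0,0.72],[0,0,0,0,-4.5,0,0.72],[0,0,0,0,-7,0,0.72],[0,8,0,-1.5,-8.3,2,0.74],[0,16,0,-3,-8.3,4.5,0.74],[0,24,0,-4.5,-8.3,7,0.74],[0,31,0,-5.5,-8.3,8.5,0.74],[0,35,0,-5.8,-8.3,9,0.74],[0,35,0,-5.8,-8.3,9,0.74],[0,35,0,-5.8,-8.3,9,0.74]]]'
python3 - <<'E'
from h import *
s=bot.observe();print(s["position"],s["joint_velocities"].round(3))
f,M=find("wrist",["clip_post","pivot"])
cv2.imwrite("pics/w13.png",f["color"][:,:,::-1])
f,M=c2w("side")
cv2.imwrite("pics/s13.png",cv2.resize(f["color"][150:230,250:390,::-1],None,fx=5,fy=5,interpolation=cv2.INTER_CUBIC))
E
```

```text
time: 19.4
position: [0.4789, 0.1657, 0.1266]
ee_rot: [-1.547, 0.316, -0.319]
contact_force: [0.4, -0.6, 0.3]
width: 0.26
[0.47889425 0.1656704  0.12663987] [-0.012  0.011 -0.004 -0.    -0.002  0.004]
wrist clip_post 0.63 [0.4782 0.1662 0.0545] [322. 225.]
wrist pivot 0.68 [0.5146 0.1892 0.0406] [356. 171.]
```

View pics/w13.png

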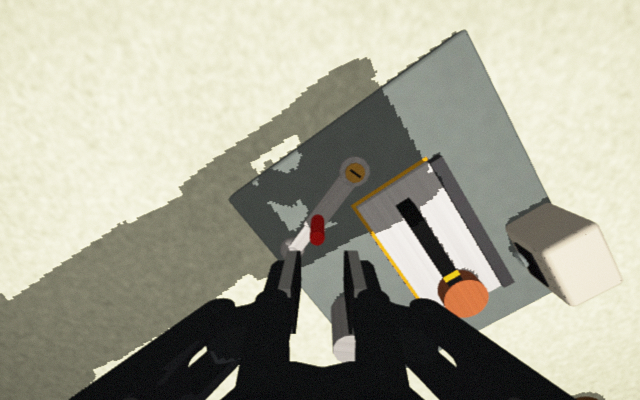

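View pics/s13.png

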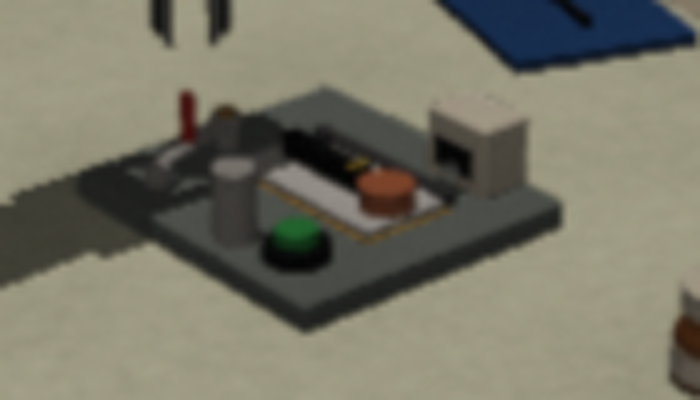

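Run:
```python
import numpy as np
P=np.array([.5148,.1903]);phi=.204
c0=np.array([.4787,.1659]) ;psi0=np.radians(-23.3)
X=np.array([np.cos(psi0),np.sin(psi0)]);Z=np.array([-np.sin(psi0),np.cos(psi0)])
for q in [1.23,1.1,1,.9,.8,.7,.6,.5,.4,.3,.2,.1,.05,0]:
    a=q-phi;p=P+.045*np.array([-np.sin(a),-np.cos(a)])
    psi=np.radians(-23.3+ (1.23-q)/1.23*30)
    for off in(0,.006):
        t=p+off*np.array([np.cos(psi),np.sin(psi)])-c0
        print(q,off,"turn",round(-np.degrees(psi-psi0),1),(t@X*100).round(2),(t@Z*100).round(2))
```

```text
1.23 0 turn -0.0 -0.26 0.0
1.23 0.006 turn -0.0 0.34 0.0
1.1 0 turn -3.2 0.24 -0.3
1.1 0.006 turn -3.2 0.83 -0.27
1 0 turn -5.6 0.64 -0.49
1 0.006 turn -5.6 1.24 -0.44
0.9 0 turn -8.0 1.07 -0.64
0.9 0.006 turn -8.0 1.66 -0.56
0.8 0 turn -10.5 1.5 -0.75
0.8 0.006 turn -10.5 2.09 -0.64
0.7 0 turn -12.9 1.95 -0.81
0.7 0.006 turn -12.9 2.53 -0.68
0.6 0 turn -15.4 2.4 -0.83
0.6 0.006 turn -15.4 2.98 -0.67
0.5 0 turn -17.8 2.85 -0.8
0.5 0.006 turn -17.8 3.42 -0.62
0.4 0 turn -20.2 3.29 -0.73
0.4 0.006 turn -20.2 3.85 -0.52
0.3 0 turn -22.7 3.73 -0.62
0.3 0.006 turn -22.7 4.28 -0.38
0.2 0 turn -25.1 4.15 -0.46
0.2 0.006 turn -25.1 4.69 -0.2
0.1 0 turn -27.6 4.55 -0.26
0.1 0.006 turn -27.6 5.08 0.02
0.05 0 turn -28.8 4.74 -0.14
0.05 0.006 turn -28.8 5.27 0.15
0 0 turn -30.0 4.93 -0.02
0 0.006 turn -30.0 5.45 0.28
```

```bash
python3 -m creep '[[[0,0,0,-0.25,2,0,0.74],[0,0,0,-0.25,4.5,0,0.74],[0,0,0,-0.25,6.1,0,0.74],[0,0,0,-0.25,6.1,0,0.74],[0,0,0,0.1,6.1,0,0.74],[0,-2,0,0.5,6.1,-0.15,0.74],[0,-4,0,0.9,6.1,-0.3,0.74],[0,-6,0,1.3,6.1,-0.45,0.74],[0,-8,0,1.7,6.1,-0.55,0.74],[0,-10,0,2.1,6.1,-0.65,0.74],[0,-13,0,2.5,6.1,-0.7,0.74],[0,-15,0,3,6.1,-0.67,0.74],[0,-18,0,3.4,6.1,-0.62,0.74],[0,-20,0,3.8,6.1,-0.5,0.74],[0,-20,0,3.8,6.1,-0.5,0.74]]]'
python3 - <<'E'
from h import *
f,M=find("wrist",["clip_post","pivot"])
cv2.imwrite("pics/w14.png",f["color"][:,:,::-1])
E
```

```text
time: 21.1
position: [0.513, 0.1458, 0.0661]
ee_rot: [-1.57, 0.043, -0.048]
contact_force: [0.1, -0.0, 0.7]
width: 0.26
wrist clip_post 0.92 [0.5087 0.1437 0.0525] [316. 272.]
wrist clip_post 0.71 [0.5516 0.1038 0.0149] [384. 292.]
wrist pivot 0.61 [0.5163 0.1917 0.0435] [325. 177.]
```

View pics/w14.png

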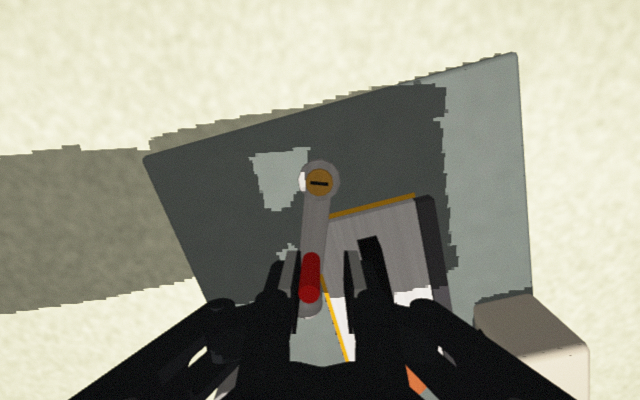

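```bash
python3 -m creep '[[[0,-2,0,0.3,0,-0.03,0.74],[0,-4,0,0.6,0,-0.04,0.74],[0,-6,0,0.9,0,-0.04,0.74],[0,-8,0,1.2,0,0,0.74],[0,-10,0,1.5,0,0.05,0.74],[0,-10,0,1.7,0,0.1,0.74],[0,-10,0,1.7,0,0.1,0.74]]]';python3 -m creep '[[[0,0,0,0.1,0,0.02,0.74],[0,0,0,0.1,0,0.02,0.74]]]';python3 -m creep '[[[0,0,0,0.1,0,0.02,0.74],[0,0,0,0.1,0,0.02,0.74]]]'
python3 - <<'E'
from h import *
f,M=find("wrist",["clip_post","pivot"])
cv2.imwrite("pics/w15.png",f["color"][:,:,::-1])
E
```

```text
time: 21.95
position: [0.5263, 0.1457, 0.0645]
ee_rot: [-1.57, -0.088, 0.095]
contact_force: [-5.0, -1.5, 3.3]
width: 0.256
time: 22.15
position: [0.5276, 0.1458, 0.0645]
ee_rot: [-1.57, -0.089, 0.095]
contact_force: [-4.2, -1.9, 3.7]
width: 0.265
time: 22.35
position: [0.5286, 0.1459, 0.0645]
ee_rot: [-1.57, -0.089, 0.095]
contact_force: [-4.3, -2.7, 2.3]
width: 0.261
wrist clip_post 0.81 [0.5211 0.1436 0.0538] [308. 274.]
wrist pivot 0.88 [0.5186 0.1934 0.0391] [315. 172.]
```

View pics/w15.png

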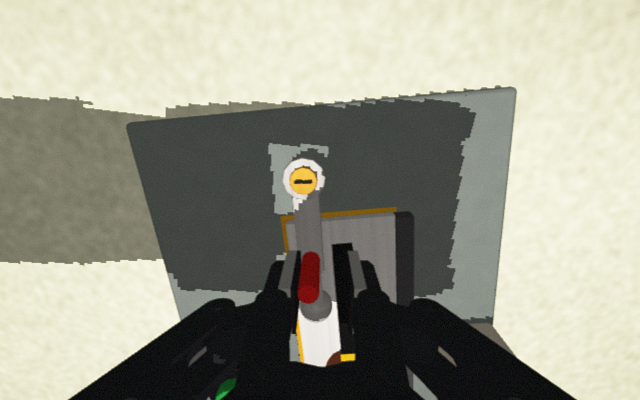

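```bash
for i in 1; do python3 -m creep '[[[0,0,0,0.1,0,0.02,0.74],[0,0,0,0.15,0,0.03,0.74],[0,0,0,0.15,0,0.03,0.74]]]'; done;python3 -m creep '[[[0,0,0,0.1,0,0.02,0.74],[0,0,0,0.1,0,0.02,0.74],[0,0,0,0.1,0,0.02,0.74]]]'
```

```text
time: 22.8
position: [0.5296, 0.1461, 0.0644]
ee_rot: [-1.571, -0.088, 0.096]
contact_force: [-4.9, -3.2, 3.6]
width: 0.261
time: 23.1
position: [0.5297, 0.1461, 0.0643]
ee_rot: [-1.571, -0.087, 0.098]
contact_force: [-7.6, -3.9, 6.0]
width: 0.257
```

Position has stopped advancing while the force climbs; one more nudge to confirm the stop.

```bash
python3 -m creep '[[[0,0,0,0.1,0,0.02,0.74],[0,0,0,0.2,0,0.04,0.74],[0,0,0,0.2,0,0.04,0.74]]]'
python3 - <<'E'
from h import *
f,M=find("wrist",["clip_post","clip_toe","pivot"])
cv2.imwrite("pics/w16.png",cv2.resize(f["color"][80:380,200:460,::-1],None,fx=2,fy=2,interpolation=cv2.INTER_CUBIC))
E
```

```text
time: 23.4
position: [0.5299, 0.1462, 0.0641]
ee_rot: [-1.573, -0.083, 0.102]
contact_force: [-10.4, -6.2, 10.2]
width: 0.262
wrist clip_post 0.97 [0.5223 0.1464 0.0533] [309. 269.]
wrist clip_toe 0.72 [0.5248 0.1117 0.023 ] [310. 293.]
wrist clip_toe 0.55 [0.4617 0.072  0.0386] [202. 351.]
wrist pivot 0.83 [0.515  0.1931 0.0407] [306. 172.]
wrist pivot 0.5 [0.5504 0.1014 0.0009] [345. 291.]
```

View pics/w16.png

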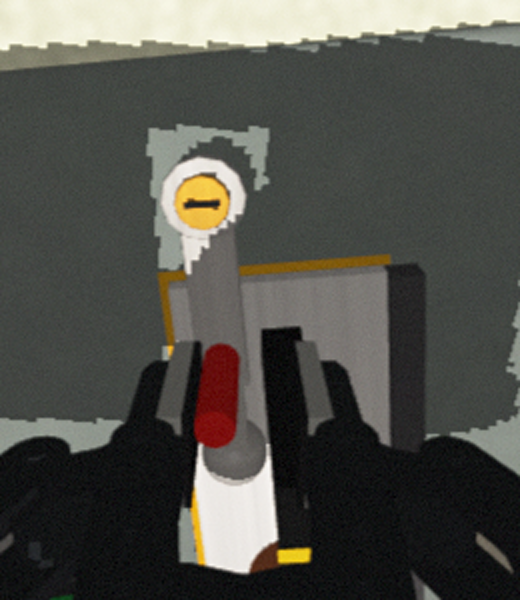

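```bash
python3 -m creep '[[[0,0,0,-0.4,0,-0.08,0.74],[0,0,0,-0.8,0,-0.15,0.74],[0,0,0,-1,0,-0.2,0.74],[0,0,0,-1,0,-0.2,0.74]]]';python3 -m creep '[[[0,0,0,0,-1,0,0.74],[0,0,0,0,-3,0,0.74],[0,0,0,0,-6,0,0.74],[0,0,0,0,-8,0,0.74],[0,0,0,0,-8,0,0.74],[0,0,0,0,-8,0,0.74]]]'
python3 - <<'E'
from h import *
f,M=find("wrist",["clip_post","clip_toe","pivot","button_top"])
cv2.imwrite("pics/w17.png",f["color"][:,:,::-1])
f,M=c2w("scene")
cv2.imwrite("pics/sc17.png",cv2.resize(f["color"][180:310,310:490,::-1],None,fx=4.4,fy=4.4,interpolation=cv2.INTER_CUBIC))
E
```

```text
time: 24.0
position: [0.5251, 0.145, 0.0649]
ee_rot: [-1.569, -0.093, 0.091]
contact_force: [-0.1, -0.2, -0.0]
width: 0.261
time: 24.6
position: [0.5254, 0.145, 0.1453]
ee_rot: [-1.569, -0.093, 0.09]
contact_force: [-0.3, 0.2, -1.0]
width: 0.256
wrist clip_post 0.76 [0.5239 0.143  0.0554] [321. 219.]
wrist clip_toe 0.82 [0.5273 0.1145 0.0216] [321. 236.]
wrist pivot 0.79 [0.516  0.1932 0.0382] [318. 149.]
```

View pics/w17.png

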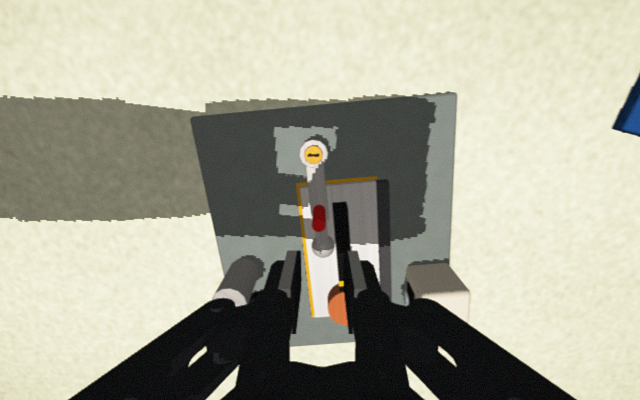

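View pics/sc17.png

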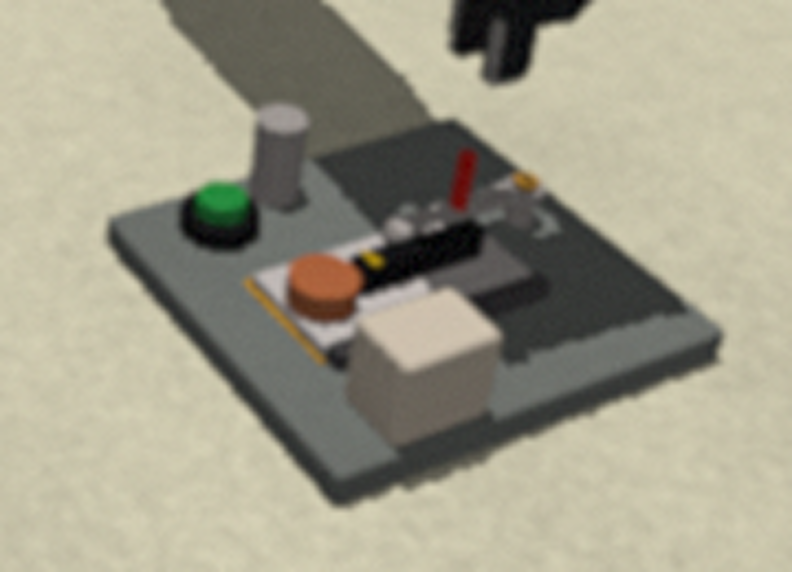

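```bash
python3 -m creep '[[[0,-4,0,-1,0,-2,1],[0,-8,0,-2.4,0,-4.5,1],[0,-12,0,-3.8,0,-7,1],[0,-18,0,-5,0,-9.5,1],[0,-18,0,-5.6,1,-10.7,1],[0,-18,0,-5.6,2,-10.7,1],[0,-18,0,-5.6,3,-10.7,1],[0,-18,0,-5.6,3,-10.7,1],[0,-18,0,-5.6,3,-10.7,1]]]'
python3 - <<'E'
from h import *
s=bot.observe();print(s["position"],s["ee_rot"],s["contact_force"])
f,M=find("wrist",["button_top","standard_centre"])
cv2.imwrite("pics/w18.png",f["color"][:,:,::-1])
find("scene",["button_top"]);find("side",["button_top"])
print(proj(f,M,s["position"]-[0,0,s["position"][2]-.042]))
E
```

```text
time: 25.8
position: [0.4814, 0.0329, 0.1138]
ee_rot: [-1.543, -0.337, 0.34]
contact_force: [0.5, -0.4, 0.3]
width: -0.004
[0.48142691 0.03293245 0.11377918] [-1.54341502 -0.33744442  0.33973628] [ 0.53957973 -0.41209588  0.29857095]
wrist button_top 0.63 [0.4798 0.0323 0.0364] [321. 224.]
wrist button_top 0.22 [0.5156 0.1922 0.0397] [494.  14.]
wrist standard_centre 0.81 [0.4612 0.0718 0.0421] [320. 165.]
wrist standard_centre 0.27 [0.5275 0.1107 0.0203] [427. 148.]
scene button_top 0.52 [0.4843 0.0285 0.0436] [360. 223.]
scene button_top 0.49 [ 0.6461 -0.1775  0.0317] [286. 293.]
scene button_top 0.17 [0.4601 0.0697 0.0458] [373. 215.]
side button_top 0.4 [0.4857 0.0363 0.0394] [308. 195.]
[323.17893002 226.59505538]
```

View pics/w18.png

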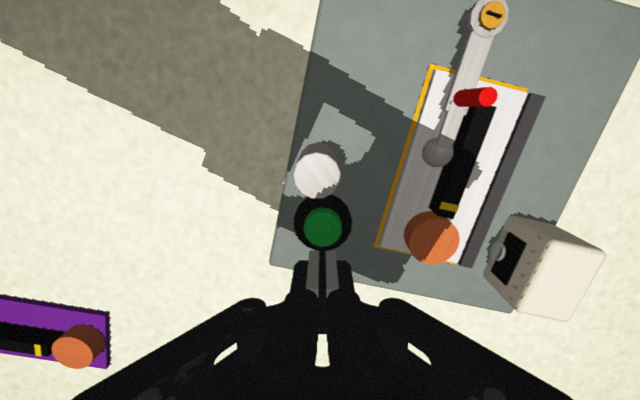

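```bash
python3 -m creep '[[[0,0,0,0,2,0,1],[0,0,0,0,4,0,1],[0,0,0,0,5.2,0,1],[0,0,0,0,5.6,0,1],[0,0,0,0,5.9,0,1],[0,0,0,0,6.2,0,1],[0,0,0,0,6.4,0,1],[0,0,0,0,6.4,0,1]]]';python3 -m creep '[[[0,0,0,0,0.1,0,1],[0,0,0,0,0.2,0,1],[0,0,0,0,0.2,0,1]]]'
```

```text
time: 26.95
position: [0.4819, 0.0321, 0.0511]
ee_rot: [-1.544, -0.338, 0.338]
contact_force: [-3.5, -0.4, 4.3]
width: 0.003
time: 27.25
position: [0.4819, 0.0321, 0.0499]
ee_rot: [-1.544, -0.338, 0.339]
contact_force: [-4.8, 0.4, 11.8]
width: -0.0
```

```bash
python3 -m creep '[[[0,0,0,0,0.1,0,1],[0,0,0,0,0.2,0,1],[0,0,0,0,0.2,0,1],[0,0,0,0,0.2,0,1]]]'
python3 - <<'E'
from h import *
f,M=c2w("wrist")
cv2.imwrite("pics/w19.png",f["color"][:,:,::-1])
E
```

```text
time: 27.65
position: [0.4821, 0.0321, 0.0497]
ee_rot: [-1.544, -0.337, 0.34]
contact_force: [-10.1, -0.1, 24.4]
width: 0.0
```

View pics/w19.png

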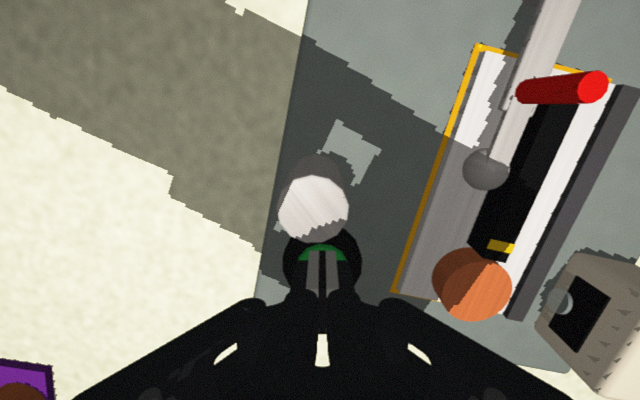

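```bash
python3 -m creep '[[[0,0,0,0,-0.4,0,1],[0,0,0,0,-1,0,1],[0,0,0,0,-3,0,1],[0,0,0,0,-6,0,1],[0,0,0,0,-9,0,1],[0,7,0,1.5,-9.8,1.5,0.85],[0,14,0,3.5,-9.8,3.5,0.74],[0,21,0,5.5,-9.8,5.5,0.74],[0,28,0,7.5,-9.8,7.3,0.74],[0,30,0,8.6,-9.8,8.4,0.74],[0,30,0,8.6,-9.8,8.4,0.74],[0,30,0,8.6,-9.8,8.4,0.74]]]'
python3 - <<'E'
from h import *
s=bot.observe();print(s["position"],s["ee_rot"])
f,M=find("wrist",["clip_post"])
cv2.imwrite("pics/w20.png",f["color"][:,:,::-1])
print(proj(f,M,s["position"]-[0,0,s["position"][2]-.076]))
E
```

```text
time: 28.9
position: [0.5246, 0.1442, 0.1443]
ee_rot: [-1.57, 0.071, -0.071]
contact_force: [0.2, -0.3, -0.6]
width: 0.26
[0.52464546 0.14420829 0.14429848] [-1.5700722   0.07126066 -0.07139804]
wrist clip_post 0.81 [0.5237 0.1457 0.0526] [322. 214.]
[323.23538792 227.74129919]
```

View pics/w20.png

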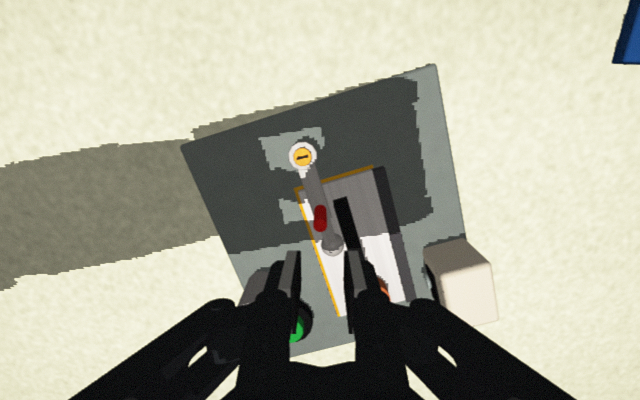

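Run:
```python
import numpy as np
P=np.array([.5148,.1903]);phi=.204
c0=np.array([.5246,.1442]);psi0=np.radians(-5.2)
X=np.array([np.cos(psi0),np.sin(psi0)]);Z=np.array([-np.sin(psi0),np.cos(psi0)])
for q in [0,.1,.2,.3,.4,.5,.6,.7,.8,.9,1,1.1,1.2,1.3]:
    a=q-phi;p=P+.045*np.array([-np.sin(a),-np.cos(a)])
    psi=np.radians(-5.2-q/1.3*35)
    t=p-.006*np.array([np.cos(psi),np.sin(psi)])-c0
    print(q,"turn",round(-np.degrees(psi-psi0),1),(t@X*100).round(2),(t@Z*100).round(2))
```

```text
0 turn -0.0 -0.69 0.2
0.1 turn 2.7 -1.12 0.12
0.2 turn 5.4 -1.57 0.08
0.3 turn 8.1 -2.01 0.09
0.4 turn 10.8 -2.46 0.14
0.5 turn 13.5 -2.89 0.24
0.6 turn 16.2 -3.32 0.38
0.7 turn 18.8 -3.74 0.56
0.8 turn 21.5 -4.13 0.78
0.9 turn 24.2 -4.5 1.05
1 turn 26.9 -4.85 1.35
1.1 turn 29.6 -5.16 1.68
1.2 turn 32.3 -5.44 2.04
1.3 turn 35.0 -5.68 2.43
```

```bash
python3 -m creep '[[[0,0,0,0,2.5,0,0.74],[0,0,0,0,5.5,0,0.74],[0,0,0,0,7.6,0.1,0.74],[0,0,0,0,8,0.2,0.74],[0,0,0,-0.4,8,0.2,0.74],[0,1,0,-0.8,8,0.15,0.74],[0,4,0,-1.2,8,0.1,0.74],[0,6,0,-1.6,8,0.08,0.74],[0,8,0,-2,8,0.09,0.74],[0,11,0,-2.4,8,0.14,0.74],[0,13,0,-2.9,8,0.24,0.74],[0,16,0,-3.3,8,0.38,0.74],[0,19,0,-3.7,8,0.56,0.74],[0,22,0,-4.1,8,0.78,0.74],[0,24,0,-4.5,8,1.05,0.74],[0,27,0,-4.85,8,1.35,0.74],[0,30,0,-5.2,8,1.7,0.74],[0,32,0,-5.4,8,2,0.74],[0,35,0,-5.7,8,2.4,0.74],[0,35,0,-5.7,8,2.4,0.74]]]'
python3 - <<'E'
from h import *
f,M=find("wrist",["clip_post","clip_toe"])
cv2.imwrite("pics/w21.png",f["color"][:,:,::-1])
E
```

```text
time: 31.0
position: [0.4711, 0.174, 0.0664]
ee_rot: [-1.498, 0.548, -0.552]
contact_force: [1.3, 0.4, -0.1]
width: 0.259
wrist clip_post 0.66 [0.4731 0.1693 0.0528] [332. 271.]
wrist clip_toe 0.68 [0.4434 0.1515 0.0206] [313. 290.]
```

View pics/w21.png

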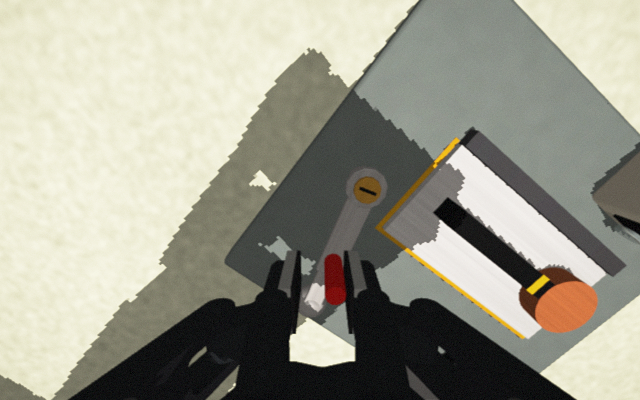

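```bash
python3 -m creep '[[[0,0,0,0.4,0,0,0.74],[0,0,0,0.4,-0.5,0,0.74],[0,0,0,0.4,-3,0,0.74],[0,0,0,0.4,-7,0,0.74],[0,-8,0,0.4,-10,-2,0.74],[0,-16,0,0.4,-14,-4,0.74],[0,-24,0,0.4,-16,-7,0.74],[0,-32,0,0.4,-16,-9,0.74],[0,-40,0,0.4,-16,-10,0.74],[0,-50,0,2,-16,-10,0.74],[0,-52,0,2,-16,-10,0.74],[0,-52,0,2,-16,-10,0.74],[0,-52,0,2,-16,-10,0.74]]]'
python3 - <<'E'
from h import *
f,M=find("wrist",["clip_post","clip_toe","carrier_centre","carrier_puck","standard_centre"])
cv2.imwrite("pics/w22.png",f["color"][:,:,::-1])
f,M=find("scene",["other_centre","jar_centre","beaker_centre","standard_centre"])
cv2.imwrite("pics/sc22.png",f["color"][:,:,::-1])
f,M=find("side",["other_centre","jar_centre","beaker_centre","standard_centre"])
E
```

```text
time: 32.45
position: [0.4207, 0.0842, 0.2247]
ee_rot: [-1.565, -0.159, 0.159]
contact_force: [-0.2, -0.0, -0.1]
width: 0.26
wrist clip_post 0.83 [0.4741 0.1701 0.0532] [397. 113.]
wrist clip_post 0.62 [0.5503 0.1039 0.0178] [439. 187.]
wrist clip_post 0.37 [0.5519 0.0819 0.0288] [438. 208.]
wrist clip_toe 0.57 [0.4383 0.1527 0.0204] [353. 122.]
wrist carrier_centre 0.93 [ 0.2864 -0.1989  0.0033] [190. 350.]
wrist carrier_centre 0.73 [0.5476 0.0996 0.0189] [436. 190.]
wrist carrier_puck 0.66 [0.5562 0.0557 0.0324] [435. 232.]
wrist carrier_puck 0.48 [ 0.6479 -0.1794  0.0275] [444. 394.]
wrist standard_centre 0.91 [0.4637 0.0719 0.0387] [360. 204.]
scene other_centre 0.59 [ 0.5476 -0.3619  0.0068] [186. 283.]
scene jar_centre 0.86 [ 0.6474 -0.1769  0.0284] [286. 295.]
scene beaker_centre 0.71 [ 0.3951 -0.3196  0.0318] [204. 226.]
scene standard_centre 0.55 [0.4612 0.0672 0.0451] [372. 215.]
scene standard_centre 0.54 [ 0.6463 -0.1783  0.0283] [285. 294.]
side other_centre 0.79 [ 0.5537 -0.366   0.0024] [406. 268.]
side jar_centre 0.96 [ 0.6459 -0.1766  0.029 ] [393. 216.]
side jar_centre 0.25 [0.4424 0.1525 0.0218] [279. 187.]
side beaker_centre 0.65 [ 0.3937 -0.3148  0.0331] [341. 265.]
side standard_centre 0.62 [0.4644 0.0695 0.0449] [297. 190.]
```

View pics/w22.png

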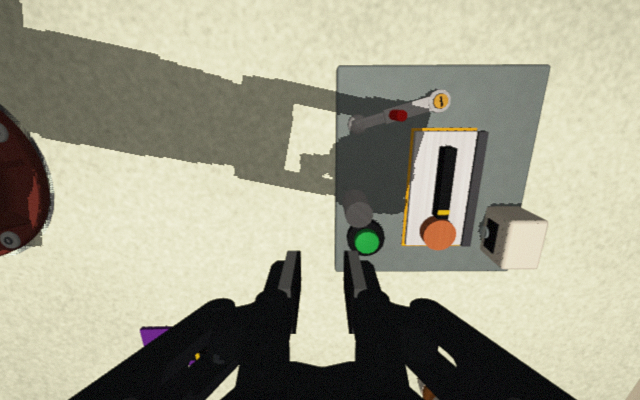

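View pics/sc22.png

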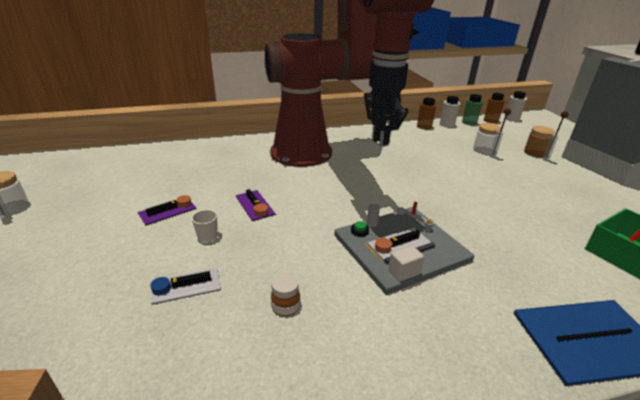

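Run:
```python
import cv2
g=cv2.imread("pics/w22.png")[115:260,390:510]
cv2.imwrite("pics/c22.png",cv2.resize(g,None,fx=4.1,fy=4.1,interpolation=cv2.INTER_CUBIC))
```

```text
(no output)
```

View pics/c22.png

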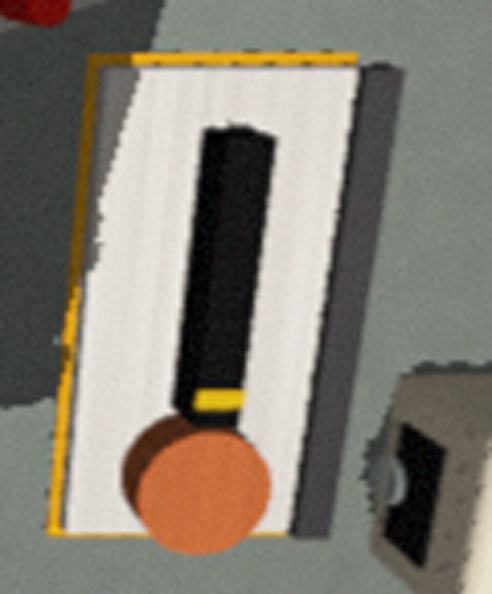

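Run:
```python
from plant import bot
print(bot.job_done(), bot.observe()["time"])
```

```text
the job is handed in; nothing more can be done
the job is handed in; nothing more can be done
```

The copper-puck carrier is on the reader stage and the reading has been taken. I handed the job in after about 33 s; no verdict was reported.

- **Opening the clip:** I swung it clear first, from about q 0.5 to 1.2.
- **Laying the carrier:** I gripped it on the rib about 6 mm behind the balance stripe. It was carried level and slid lightly against the fence (about 5 N), then lowered and released.
- **Clip and reading:** I pushed the clip by its post onto the plate until it stopped: at 10 to 12 N it moved no further. The button bottomed out at about 24 N. I then swung the clip clear to about q 1.25.

**Last checks:**
- The closing wrist picture shows the plate flush with the fence and inside the yellow outline, with roughly 3 to 4 mm to spare at each end. The puck end faces the reader's window.
- The blue-puck carrier, cylinder, jar and beaker are where they were, within the detection noise of about 4 mm.

**Disagreements:**
- With the clip held on, the networks' points gave q of 0.04 to 0.08 rather than 0. That is within their 4 mm error, so I relied on the force at the stop and the picture.
- One stage fit from an early picture was several mm off because the arm was still moving. I discarded it and measured again.

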